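# Slide a carrier plate under the sprung clip of a sloped stand

### The arm

A 7-joint arm with a two-finger parallel gripper is mounted at the origin on a cart in front of the work surface, level with it; the furniture and walls round the work are solid. World frame = base frame: x ahead of the robot, y to its left, z up, the work surface at z = 0. Lengths are in m, angles in rad, forces in N, time in s.
With the tool pointing down it reaches from about 0.4 to 0.85 m from the base axis. Payload 4.4 kg.
Tool frame: the origin (TCP) lies on the mounting face of the last link; the fingertips stand 199 mm ahead of it and the grasp point (between the pads) lies 180 mm ahead of it; x points along the fingers, y is the direction in which the jaws open and shut, and the axes are right-handed (so a half turn about x gives the same grasp; the last joint's range is limited). The gripper opens to 94 mm and grips with 3 to 60 N. Pads are 16 mm wide; open, the fingers measure 119 mm over their backs; the gripper's body (75 mm by 177 mm) begins 78 mm behind the grasp point.
Start: joints at [-1.208, 0.628, 0.038, 1.517, -0.027, 0.996, -0.02], TCP at [0.27, 0.591, 0.405] pointing down, gripper open.
Joint ranges: [-3.06, 3.06], [-0.37, 2.12], [-1.25, 1.32], [0.18, 2.47], [-1.1, 4.24], [0.23, 1.98], [-2.94, 2.94]. Speed limits (rad/s): [2.57, 2.57, 3.14, 3.14, 3.14, 3.14, 3.14].

### API

Orientations are given as a rotation vector (axis times angle).
In Python, from bench import r, vision, ticket gives the robot as it stands.
- The arm moves only by the tool move_arm, never from a script. Its argument "rows" is a list that holds one entry, the list of rows, each a list of 7 numbers: the opening, from -1 (shut) to 1 (fully open), then the shift along the tool's x, y, z in mm, then the turn, a rotation vector about the tool's x, y, z in rad. In form: [[[jaw, tx, ty, tz, rx, ry, rz], ...]]. A call has 1 to 8 rows; each row is the pose to reach, as a shift and turn from the pose measured when the call began, along the tool's axes at that moment; what a row does not reach only later rows make up. A row lasts 1/10 s, in which the tool goes at most 50 mm and 8.59 degrees, less where a joint would pass 70% of its speed; a pose out of reach is approached as far as the arm can. A call with a gripper value outside its range is refused whole. The fingers move at their own pace and stop on an object; the grip force is fixed at half the most. Time passes only in rows, so rows that repeat a pose let the fingers close. It gives the time, the measured TCP pose, the force and the opening at its end, in the units of the state.
- r.observe(): the state, without advancing time (a new reading comes with each control period).
- vision.grab_frame(name): name is "scene" or "top" or "wrist"; returns a dict with "img" (384x512x3 uint8, blue, green, red), "K" (3x3 intrinsics, pixels), "k1" (the pictures are not rectified: a ray, as slopes to the right and down, at radius r is drawn at 1 + k1 r^2 times it, then the intrinsics apply), "R" (3x3) and "t" (3): a world point X has camera coordinates R X + t. Camera axes: x right, y down, z forward; pixel columns grow to the right and rows downward; lengths in m; the calibration is good to about 2 mm. A picture is of the moment at which its call begins. There is no depth.
- ticket.hand_in(): hands the job in, once; it reports no verdict.
The state is a dict: "time": time; "joints": joint angles; "joint_velocities": joint speeds; "tau": joint torques, N m; "eef_pos": TCP position; "ee_rot": TCP orientation; "contact_force": force on the tool from outside, world axes, zero at the start; "torque": the same for the moment, N m; "width": finger opening in m.
Only numpy, scipy, OpenCV 4.12 (cv2) and the standard library are available. Lean on these libraries where they do the work, as an engineer would, in place of code of your own. Each camera call takes 0.05 s, during which the arm holds its last target.

### The job

Pick up the flat carrier plate by its grip rib and lay it on the sloped stand, then slide it up the slope so that its own front edge lifts the sprung clip, until the plate is fully home against the stop, flat, square and central on the stand with the clip pressing on it. Do not open or hold the clip with the gripper, and leave the petri dish, the timer and the pen where they are. Let go of the plate and move clear.

Things in the scene. Friction and masses are not known exactly. Their poses are not given: they have to be found in the camera images.
- plate_grip (a point): Centre (half-way up) of the black grip rib, 36 (x) x 16 (y) x 32 mm high, on the loose carrier plate, a stiff bare-metal plate 110 (x) x 70 (y) x 6 mm, 0.09-0.17 kg, flat on the worktop. The point is 22 mm above the plate's underside, 25 mm from its rear edge, mid-width. x points to the front edge (85 mm ahead), which goes under the clip; z out of the plate's top; rib's long sides face +-y.
- plate_nose (a point): Middle of the carrier plate's front edge, on its underside: 85 mm ahead (+x) of the rib's centre and 22 mm below it. The plate's axes.
- deck: Sloped white deck of the fixed stand, 200 (x) x 140 (y) x 8 mm, inclined 30 degrees, low end to the left (+y) as the robot sees it. Origin: centre of its top face, 68 mm above the worktop. x points up the slope, z square out of the deck. Bare from its low end up to x = 14 mm; there the clip's overhang begins. Hinge cheeks, 84 mm wide over both and 22 mm high, stand beyond the stop.
- stop_face (a point): Middle of the foot of the stop's face on the deck, at deck x = 72 mm, y = 0; the stop is a dark bar across the slope, 120 mm wide, 8 mm high. The plate is home when its front edge meets this face, centred here, its x along the deck's x. The deck's axes.
- clip_leaf (a joint): Angle (rad) of the sprung clip, a steel leaf 50 mm wide hinged across the deck at deck x = 88 mm, 16 mm above it: 0 when down, about 0.11 when resting on the 6 mm plate, at most 0.6. A spring presses its edge down with about 4 N; it yields to a plate pushed up along the deck with roughly 10 N.
- clip_edge (a point): Middle of the clip's pressing edge, on its underside, at deck x = 42 mm, 1 mm above the deck when down. From this edge a lead-in lip slopes up at about 27 degrees toward the low end, ending at deck x = 14 mm about 14 mm above the deck.
- petri: A round petri dish, 92 mm across, 15 mm high, loose on the worktop; origin at the centre of its underside. A bystander.
- lab_timer: A small white timer, 64 x 66 x 19 mm, loose on the worktop; origin at the centre of its underside. A bystander.
- pen: A marker pen, 12 x 134 x 14 mm, lying on the worktop, length along its y; origin at the centre of its underside. A bystander.

How it is judged:
By the outcome, as a careful person would: the job done as asked, in the order asked, and still so for the second after the job is handed in, with the robot touching nothing.
It also fails if it takes over 38 s, if anything falls off the work surface, if the arm or the gripper's body presses on something with over 40 N, if the wrist force passes 120 N, or if a joint passes its speed limit or range.

## Working session

There is one attempt and no reset: what is moved stays moved. The work goes in short steps, Python scripts to look and compute and a tool call to move; the robot and the scene stay as the last step left them, time stands still between calls to the robot, and variables do not carry over. Pictures are saved under pics/ and viewed, and the job is handed in when it is done.

Besides the shell and the picture viewer there is one more tool, called after "Request:" by a JSON object that holds its "fn" and its "kwargs", one argument or row to a line. move_arm: Moves the arm, as the interface text tells. Its arguments: {"type":"object","properties":{"rows":{"type":"array","items":{"type":"array","items":{"type":"array","items":{"type":"number"}}}}},"required":["rows"]}

```bash
ls; mkdir -p pics
python3 - <<'E'
from bench import r, vision
import cv2,numpy as np
s=r.observe()
for k,v in s.items(): print(k,np.round(v,4))
for n in ["scene","top","wrist"]:
    f=vision.grab_frame(n); cv2.imwrite(f"pics/{n}0.png",f["img"])
    print(n,np.round(f["K"],2).tolist(),f["k1"],np.round(f["R"],4).tolist(),np.round(f["t"],4).tolist())
E
```

```text
pics
time 0.0
joints [-1.2078  0.6293  0.0385  1.5183 -0.027   0.9963 -0.02  ]
joint_velocities [ 0.0003 -0.0016 -0.0012  0.001  -0.001  -0.0008 -0.0005]
tau [ 1.50000e-03 -5.49723e+01  1.14340e+00 -1.86638e+01 -5.25000e-02
  2.33000e-02  2.00000e-04]
eef_pos [0.2701 0.5909 0.4038]
ee_rot [ 0.3349  1.5448 -0.3377]
contact_force [-0.2099 -0.1095 -0.1279]
torque [-0.0052 -0.0496  0.0031]
width 0.0941
scene [[464.53, 0.0, 257.32], [0.0, 464.53, 188.24], [0.0, 0.0, 1.0]] -0.06262404726681339 [[-0.9834, 0.18, -0.0222], [0.1147, 0.5226, -0.8449], [-0.1405, -0.8334, -0.5345]] [0.4949, -0.0137, 1.6934]
top [[418.21, 0.0, 269.71], [0.0, 418.21, 195.84], [0.0, 0.0, 1.0]] -0.021575097782056237 [[-0.007, -0.9999, 0.0091], [-0.9833, 0.0052, -0.1817], [0.1816, -0.0103, -0.9833]] [0.0377, 0.4987, 1.505]
wrist [[340.44, 0.0, 254.55], [0.0, 340.44, 188.85], [0.0, 0.0, 1.0]] 0.0011336167270504754 [[0.416, 0.9094, -0.0022], [0.8745, -0.3994, 0.2751], [0.2492, -0.1164, -0.9614]] [-0.6486, -0.0297, 0.3928]
```

View pics/scene0.png

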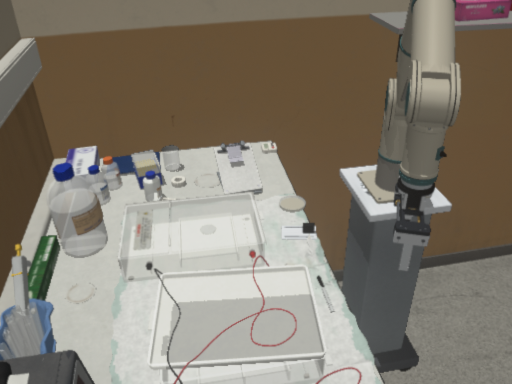

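View pics/top0.png

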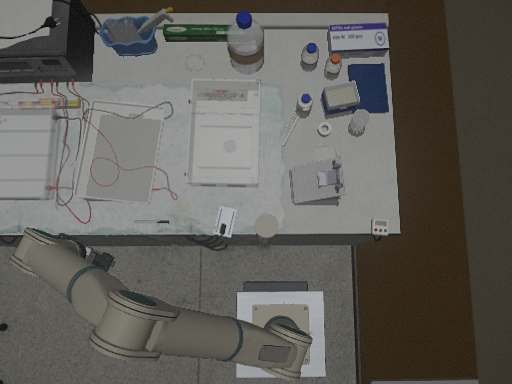

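View pics/wrist0.png

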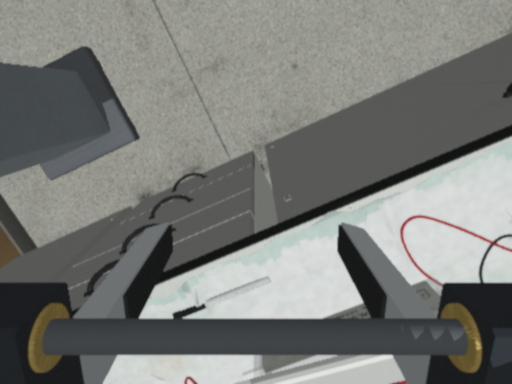

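Run:
```python
import cv2
a=cv2.imread("pics/top0.png"); 
cv2.imwrite("pics/topz1.png",cv2.resize(a[140:245,205:405],None,fx=4,fy=4,interpolation=cv2.INTER_CUBIC))
a=cv2.imread("pics/scene0.png"); 
cv2.imwrite("pics/scz1.png",cv2.resize(a[130:260,200:330],None,fx=4.5,fy=4.5,interpolation=cv2.INTER_CUBIC))
```

```text
(no output)
```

View pics/topz1.png

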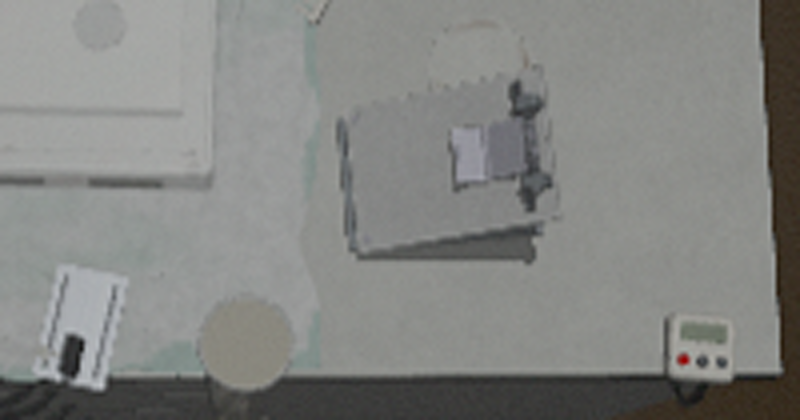

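View pics/scz1.png

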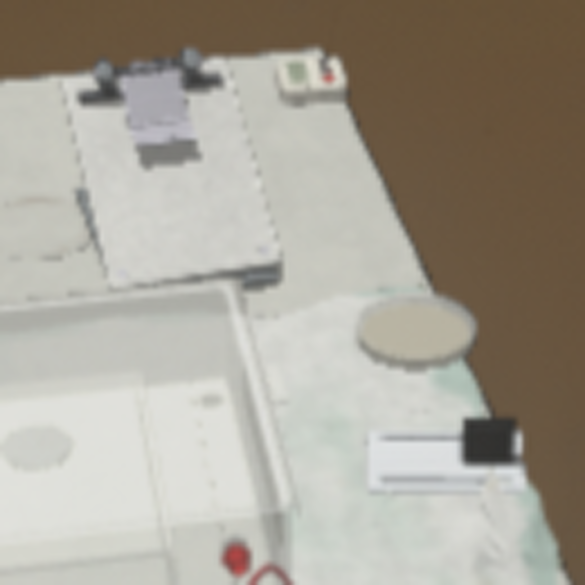

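```bash
cat > h.py <<'E'
import cv2,numpy as np
from scipy.spatial.transform import Rotation as Ro
def ray(f,uv):
    K=f["K"];k1=f["k1"]
    uv=np.atleast_2d(np.asarray(uv,float))
    p=cv2.undistortPoints(uv.reshape(-1,1,2),K,np.array([k1,0,0,0,0.]))[:,0]
    d=np.c_[p,np.ones(len(p))]@f["R"]
    return -f["R"].T@f["t"],d
def cast(f,uv,z):
    c,d=ray(f,uv); z=np.broadcast_to(z,len(d))
    return c+d*((z-c[2])/d[:,2])[:,None]
def proj(f,X):
    X=np.atleast_2d(X);q=X@f["R"].T+f["t"];p=q[:,:2]/q[:,2:]
    p=p*(1+f["k1"]*(p**2).sum(1))[:,None]
    return p*[f["K"][0,0],f["K"][1,1]]+[f["K"][0,2],f["K"][1,2]]
E
python3 - <<'E'
from h import *; from bench import r,vision
np.set_printoptions(precision=4,suppress=True)
f=vision.grab_frame("top"); img=f["img"]; cv2.imwrite("pics/top1.png",img)
g=vision.grab_frame("scene")
z=lambda p:np.array(p,float)/4+[205,140]-0.375
pl=cast(f,z([(60,265),(128,278),(103,388),(38,373)]),.006); print(pl)
for i in range(4): print(np.linalg.norm(pl[i]-pl[(i+1)%4]))
dk=cast(f,z([(342,118),(352,254),(557,218),(535,70)]),[.018,.018,.118,.118]);print(dk)
for i in range(4): print(np.linalg.norm(dk[i]-dk[(i+1)%4]))
print(cast(f,z([(71,355)]),.038),"petri",cast(f,z([(245,342)]),.015),"timer",cast(f,z([(700,348)]),.019))
s=lambda p:np.array(p,float)/4.5+[200,130]-0.39
print("scene rib top",cast(g,s([(488,425)]),.038))
print("scene deck",cast(g,s([(108,286),(280,262)]),.018))
print("scene plate",cast(g,s([(370,430),(370,490),(525,488)]),.006))
hsv=cv2.cvtColor(img,cv2.COLOR_BGR2HSV)
sub=img[200:242,208:242]
print(sub[:,:,1])
E
```

```text
[[0.4686 0.224  0.006 ]
 [0.4558 0.1596 0.006 ]
 [0.3521 0.1822 0.006 ]
 [0.3665 0.2431 0.006 ]]
0.06564693986939432
0.10614288266333294
0.0625549149242859
0.10389995970505447
[[ 0.6074 -0.0444  0.018 ]
 [ 0.4756 -0.0517  0.018 ]
 [ 0.4903 -0.2274  0.118 ]
 [ 0.626  -0.2129  0.118 ]]
0.1319551741984684
0.20263976530111477
0.1364439696741747
0.19679139647144114
[[0.3798 0.2092 0.038 ]] petri [[0.3934 0.0494 0.015 ]] timer [[ 0.3846 -0.3755  0.019 ]]
scene rib top [[0.382  0.2163 0.038 ]]
scene deck [[ 0.6151 -0.0466  0.018 ]
 [ 0.4769 -0.0522  0.018 ]]
scene plate [[0.453  0.1633 0.006 ]
 [0.4683 0.23   0.006 ]
 [0.3639 0.2501 0.006 ]]
[[149 148 149 ... 151 150 149]
 [148 147 151 ... 150 149 148]
 [150 148 150 ... 148 146 145]
 ...
 [ 39  43  46 ...  61  58  64]
 [ 35  44  51 ...  62  61  60]
 [ 52  56  57 ...  62  60  60]]
```

```bash
cat >> h.py <<'E'
from bench import r,vision
np.set_printoptions(precision=4,suppress=True)
def now():
    s=r.observe(); return np.array(s["eef_pos"]),Ro.from_rotvec(s["ee_rot"]),s
def toolR(x,y):
    x=np.array(x,float);x/=np.linalg.norm(x);y=np.array(y,float);y-=x*(x@y);y/=np.linalg.norm(y)
    return Ro.from_matrix(np.c_[x,y,np.cross(x,y)])
def rel(p,R):
    p0,R0,s=now(); d=R0.inv().apply(np.array(p)-p0)*1000; w=(R0.inv()*R).as_rotvec()
    print("shift",np.round(d,1),"turn",np.round(w,4),"|d|",np.linalg.norm(d).round(1),"deg",np.degrees(np.linalg.norm(w)).round(1), "rows>=",max(np.linalg.norm(d)/50,np.degrees(np.linalg.norm(w))/8.59).round(1))
    return d,w
def st():
    p,R,s=now(); print("t",s["time"],"p",p,"F",np.array(s["contact_force"]),"T",np.array(s["torque"]),"w",s["width"],"j",np.array(s["joints"])); print("toolxyz rows\n",R.as_matrix().T)
E
python3 - <<'E'
from h import *
st()
for sg in (1,-1):
    R=toolR([0,0,-1],[sg*.2,sg*.98,0]); rel([.379,.209,.33],R)
    h=np.radians(-85.3); hx=np.array([np.cos(h),np.sin(h),0]); dx=.866*hx+[0,0,.5]; dz=-.5*hx+[0,0,.866]; dy=np.cross(dz,dx)
    Rd=toolR(-dz,sg*dy); print("to deck",(R.inv()*Rd).as_rotvec(), (R.inv()*Rd).magnitude())
    print(Rd.as_matrix().T)
E
```

```text
t 0.25 p [0.2702 0.5911 0.4042] F [-0.035   0.4615 -0.1554] T [-0.0291 -0.0105  0.0266] w 0.0939291466192086 j [-1.2078  0.6289  0.0385  1.5178 -0.027   0.9963 -0.02  ]
toolxyz rows
 [[-0.0004 -0.0008 -1.    ]
 [ 0.4158  0.9095 -0.0009]
 [ 0.9095 -0.4158 -0.    ]]
shift [  74.5 -302.2  257.8] turn [-0.2275 -0.0001  0.0009] |d| 404.1 deg 13.0 rows>= 8.1
to deck [ 1.2562 -0.4486 -0.3366] 1.3757089865475123
[[ 0.041  -0.4983 -0.866 ]
 [ 0.9966  0.0819 -0.    ]
 [ 0.071  -0.8631  0.5   ]]
shift [  74.5 -302.2  257.8] turn [2.9141 0.0013 0.0002] |d| 404.1 deg 167.0 rows>= 19.4
to deck [1.2562 0.4486 0.3366] 1.3757089865475123
[[ 0.041  -0.4983 -0.866 ]
 [-0.9966 -0.0819  0.    ]
 [-0.071   0.8631 -0.5   ]]
```

Request:
{"fn": "move_arm", "kwargs": {
  "rows": [
    [[1,8,-38,32,-0.03,0,0],[1,16,-76,64,-0.06,0,0],[1,24,-114,96,-0.09,0,0],[1,32,-152,128,-0.12,0,0],[1,40,-190,160,-0.15,0,0],[1,46,-228,192,-0.18,0,0],[1,50,-266,226,-0.21,0,0],[1,54,-302,258,-0.2275,0,0]]
  ]
}}

```text
time: 1.05
eef_pos: [0.3791, 0.2085, 0.3506]
ee_rot: [0.156, 1.565, -0.157]
contact_force: [1.4, -0.4, 0.1]
width: 0.094
```

Run:
```python
from h import *
st()
f=vision.grab_frame("wrist"); cv2.imwrite("pics/w1.png",f["img"])
st()
```

```text
t 1.05 p [0.3791 0.2085 0.3506] F [ 1.3694 -0.3797  0.1253] T [-0.0465 -0.0706 -0.0049] w 0.09402879533534307 j [-0.5405  0.4133 -0.0371  2.1545  0.0284  0.5744  0.7726]
toolxyz rows
 [[ 0.0002 -0.0005 -1.    ]
 [ 0.1985  0.9801 -0.0005]
 [ 0.9801 -0.1985  0.0003]]
t 1.1 p [0.3811 0.1997 0.35  ] F [ 0.8044 -6.4825 -0.8648] T [-0.3827 -0.031   0.0081] w 0.09386022635393224 j [-0.5291  0.4126 -0.0285  2.1591  0.0316  0.5754  0.7773]
toolxyz rows
 [[-0.0014 -0.0077 -1.    ]
 [ 0.2101  0.9777 -0.0078]
 [ 0.9777 -0.2101  0.0002]]
```

View pics/w1.png

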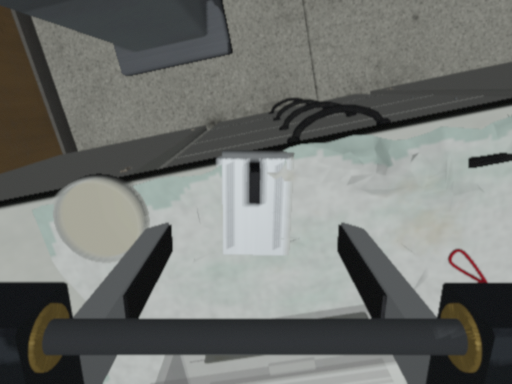

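The wrist view shows the plate upright at (220–292, 152–255), with the black rib at (255,182) and the petri dish at (100,218). I'll measure from a settled frame.

Run:
```python
from h import *
for k in range(2): f=vision.grab_frame("wrist")
st()
img=f["img"]; cv2.imwrite("pics/w2.png",img)
g=cv2.cvtColor(img,cv2.COLOR_BGR2GRAY)
for th in (205,215,225):
    m=(g>th).astype(np.uint8)*255; m[270:]=0
    m=cv2.morphologyEx(m,cv2.MORPH_CLOSE,np.ones((5,5)))
    cs,_=cv2.findContours(m,cv2.RETR_EXTERNAL,cv2.CHAIN_APPROX_NONE)
    for c in sorted(cs,key=cv2.contourArea)[-2:]:
        if cv2.contourArea(c)<800: continue
        rc=cv2.minAreaRect(c); b=cv2.boxPoints(rc); X=cast(f,b,.006)
        print(th,cv2.contourArea(c),b.tolist()); print(X, [np.linalg.norm(X[i]-X[(i+1)%4]).round(4) for i in range(4)])
m=(g<60).astype(np.uint8)*255
cs,_=cv2.findContours(m,cv2.RETR_EXTERNAL,cv2.CHAIN_APPROX_NONE)
for c in cs:
    if 200<cv2.contourArea(c)<1500:
        rc=cv2.minAreaRect(c);b=cv2.boxPoints(rc);X=cast(f,b,.038)
        print("dark",cv2.contourArea(c),b.tolist());print(X,X.mean(0),[np.linalg.norm(X[i]-X[(i+1)%4]).round(4) for i in range(4)])
```

```text
t 1.2 p [0.3799 0.2069 0.3506] F [0.0744 0.8719 0.8381] T [ 0.0691  0.0295 -0.0189] w 0.09412602112878925 j [-0.5387  0.4136 -0.0345  2.1541  0.0283  0.576   0.7675]
toolxyz rows
 [[-0.0007 -0.0022 -1.    ]
 [ 0.2078  0.9782 -0.0023]
 [ 0.9782 -0.2078 -0.0002]]
205 1159.0 [[244.0, 160.0], [281.0, 160.0], [281.0, 250.0], [244.0, 250.0]]
[[0.3624 0.1943 0.006 ]
 [0.37   0.2293 0.006 ]
 [0.4637 0.2111 0.006 ]
 [0.4557 0.1733 0.006 ]] [np.float64(0.0358), np.float64(0.0955), np.float64(0.0387), np.float64(0.0956)]
dark 332.5 [[-1.126833200454712, 202.741455078125], [68.94145965576172, 187.726806640625], [70.15608978271484, 193.39511108398438], [0.087799072265625, 208.40975952148438]]
[[ 0.3481 -0.0297  0.038 ]
 [ 0.3481  0.0378  0.038 ]
 [ 0.3534  0.037   0.038 ]
 [ 0.3535 -0.0309  0.038 ]] [0.3508 0.0036 0.038 ] [np.float64(0.0675), np.float64(0.0053), np.float64(0.0678), np.float64(0.0054)]
dark 568.5 [[258.0, 157.0], [273.0, 157.0], [273.0, 199.0], [258.0, 199.0]]
[[0.3565 0.2093 0.038 ]
 [0.3593 0.2221 0.038 ]
 [0.3969 0.2145 0.038 ]
 [0.3941 0.2013 0.038 ]] [0.3767 0.2118 0.038 ] [n
[... 484 characters left out ...]
10.9046630859375, 148.3643035888672], [512.2102661132812, 157.06846618652344], [477.19805908203125, 162.32029724121094]]
[[0.3933 0.3941 0.038 ]
 [0.395  0.4236 0.038 ]
 [0.403  0.4246 0.038 ]
 [0.4013 0.3949 0.038 ]] [0.3982 0.4093 0.038 ] [np.float64(0.0295), np.float64(0.008), np.float64(0.0297), np.float64(0.008)]
dark 425.0 [[182.95657348632812, 0.0018863677978515625], [208.950927734375, -1.1283025741577148], [210.43206787109375, 32.93773651123047], [184.43771362304688, 34.06792449951172]]
[[0.2242 0.1783 0.038 ]
 [0.2277 0.1981 0.038 ]
 [0.2514 0.1933 0.038 ]
 [0.2478 0.1729 0.038 ]] [0.2378 0.1857 0.038 ] [np.float64(0.0201), np.float64(0.0242), np.float64(0.0207), np.float64(0.0242)]
```

```bash
python3 -c "
import cv2
a=cv2.imread('pics/w2.png');cv2.imwrite('pics/w2z.png',cv2.resize(a[130:270,190:330],None,fx=4,fy=4,interpolation=cv2.INTER_CUBIC))"
```

```text
(no output)
```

View pics/w2z.png

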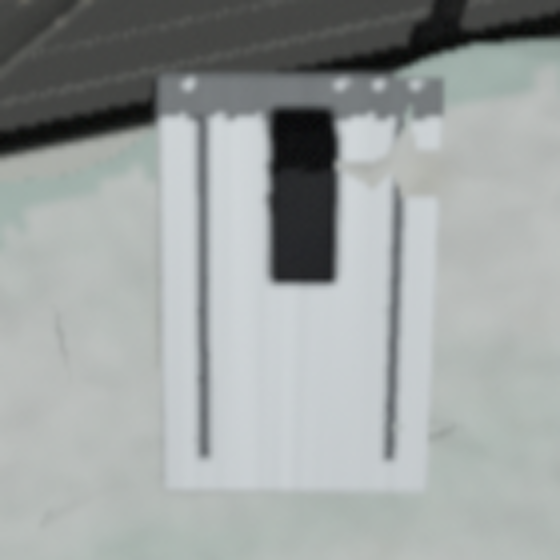

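Run:
```python
from h import *
f=vision.grab_frame("wrist"); st()
print("cam",-f["R"].T@f["t"])
z=lambda p:np.array(p,float)/4+[190,130]-0.375
b=z([(158,73),(442,73),(428,490),(166,490)]);X=cast(f,b,.006)
print(X,[np.linalg.norm(X[i]-X[(i+1)%4]).round(4) for i in range(4)])
ax=(X[2]+X[3]-X[0]-X[1])/2; print("heading",np.degrees(np.arctan2(ax[1],ax[0])), "rib from plate",(X[0]+X[1])/2+ax/np.linalg.norm(ax)*.025, "nose->", (X[2]+X[3])/2-ax/np.linalg.norm(ax)*.085)
e=X[1]-X[0];e2=X[2]-X[3];print(np.degrees(np.arctan2(e[1],e[0]))-90,np.degrees(np.arctan2(e2[1],e2[0]))-90)
for zz,c in ((.038,[(272,168),(336,168),(336,282),(272,282)]),(.038,[(272,110),(336,110),(336,168),(272,168)])):
    Y=cast(f,z(c),zz);print(Y,Y.mean(0),[np.linalg.norm(Y[i]-Y[(i+1)%4]).round(4) for i in range(4)])
```

```text
t 1.25 p [0.3794 0.2093 0.3507] F [0.4705 0.0863 0.3521] T [ 0.0669  0.0155 -0.0396] w 0.09420087516941843 j [-0.542   0.4139 -0.0366  2.1526  0.0278  0.5759  0.7669]
toolxyz rows
 [[-0.0001 -0.0005 -1.    ]
 [ 0.2036  0.979  -0.0005]
 [ 0.979  -0.2036  0.    ]]
cam [0.3022 0.223  0.3311]
[[0.3477 0.1873 0.006 ]
 [0.3619 0.254  0.006 ]
 [0.4694 0.2315 0.006 ]
 [0.4552 0.1643 0.006 ]] [np.float64(0.0681), np.float64(0.1099), np.float64(0.0687), np.float64(0.1099)]
heading -11.951761420118784 rib from plate [0.3793 0.2155 0.006 ] nose-> [0.3792 0.2155 0.006 ]
-11.978827466062413 -11.91637518414177
[[0.369  0.2106 0.038 ]
 [0.3719 0.2245 0.038 ]
 [0.3978 0.2194 0.038 ]
 [0.3948 0.2052 0.038 ]] [0.3834 0.2149 0.038 ] [np.float64(0.0141), np.float64(0.0264), np.float64(0.0145), np.float64(0.0264)]
[[0.3563 0.2133 0.038 ]
 [0.3592 0.227  0.038 ]
 [0.3719 0.2245 0.038 ]
 [0.369  0.2106 0.038 ]] [0.3641 0.2188 0.038 ] [np.float64(0.0139), np.float64(0.013), np.float64(0.0141), np.float64(0.013)]
```

Run:
```python
from h import *
f=vision.grab_frame("wrist"); st()
print("cam",-f["R"].T@f["t"])
a=f["img"];cv2.imwrite('pics/w3z.png',cv2.resize(a[130:270,190:330],None,fx=4,fy=4,interpolation=cv2.INTER_CUBIC))
np.savez("w3.npz",**{k:f[k] for k in f})
```

```text
t 1.3 p [0.379  0.2108 0.3508] F [-0.2136  1.1713 -0.3926] T [0.0899 0.0064 0.0244] w 0.09379159772998412 j [-0.5444  0.4141 -0.0377  2.1518  0.0276  0.5758  0.7669]
toolxyz rows
 [[ 0.0002  0.0003 -1.    ]
 [ 0.2005  0.9797  0.0003]
 [ 0.9797 -0.2005  0.0001]]
cam [0.3017 0.2251 0.3312]
```

View pics/w3z.png

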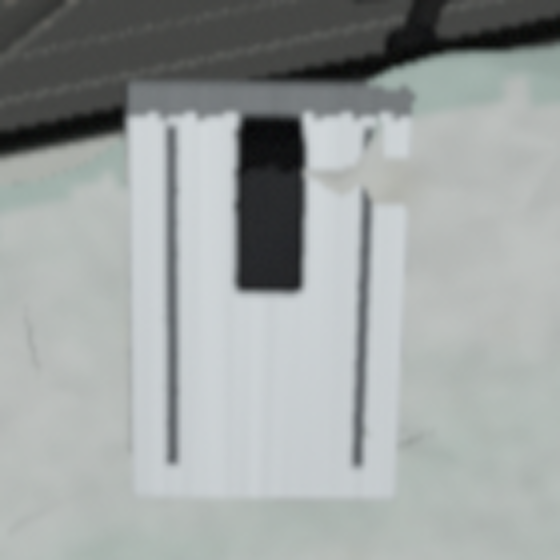

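Run:
```python
from h import *
f=dict(np.load("w3.npz")); f["k1"]=float(f["k1"])
z=lambda p:np.array(p,float)/4+[190,130]-0.375
b=z([(128,82),(411,84),(396,496),(134,496)]);X=cast(f,b,.006)
print(X,[np.linalg.norm(X[i]-X[(i+1)%4]).round(4) for i in range(4)])
ax=(X[2]+X[3]-X[0]-X[1])/2;ax/=np.linalg.norm(ax); print("heading",np.degrees(np.arctan2(ax[1],ax[0])), (X[0]+X[1])/2+ax*.025, (X[2]+X[3])/2-ax*.085)
Y=cast(f,z([(238,290),(302,290)]),.038);print("rib",Y.mean(0)-ax*.018,np.linalg.norm(Y[0]-Y[1]))
rib=(X.mean(0)-ax*.03);print(rib)
h=np.radians(-12.0)
R=toolR([0,0,-1],[-np.sin(h),np.cos(h),0]); print(now()[0]);rel([.3788,.2142,.180+.030],R);rel([.3788,.2142,.180+.07],R)
```

```text
[[0.3482 0.1826 0.006 ]
 [0.3626 0.2492 0.006 ]
 [0.4692 0.2263 0.006 ]
 [0.4552 0.159  0.006 ]] [np.float64(0.0681), np.float64(0.109), np.float64(0.0688), np.float64(0.1096)]
heading -12.27722445703532 [0.3798 0.2106 0.006 ] [0.3791 0.2107 0.006 ]
rib [0.3788 0.2112 0.038 ] 0.014493827685966354
[0.3795 0.2106 0.006 ]
[0.379  0.2108 0.3508]
shift [140.8   3.2  -0.9] turn [ 0.0076  0.0001 -0.0003] |d| 140.9 deg 0.4 rows>= 2.8
shift [100.8   3.3  -0.9] turn [ 0.0076  0.0001 -0.0003] |d| 100.9 deg 0.4 rows>= 2.0
```

Request:
{"fn": "move_arm", "kwargs": {
  "rows": [
    [[1,35,0,0,0.01,0,0],[1,70,0,0,0.01,0,0],[1,100,0,0,0.01,0,0],[1,122,0,0,0.01,0,0],[1,134,0,0,0.01,0,0],[1,141,0,0,0.01,0,0],[1,141,0,0,0.01,0,0],[1,141,0,0,0.01,0,0]]
  ]
}}

```text
time: 2.1
eef_pos: [0.3786, 0.2128, 0.2092]
ee_rot: [0.165, 1.566, -0.162]
contact_force: [0.5, 0.2, 0.4]
width: 0.094
```

Run:
```python
from h import *
st()
f=vision.grab_frame("wrist"); cv2.imwrite("pics/w4.png",f["img"])
```

```text
t 2.1 p [0.3786 0.2128 0.2092] F [0.4599 0.1828 0.4407] T [ 0.031  -0.0439  0.023 ] w 0.09395501378262108 j [-0.4311  0.7122 -0.2106  2.246   0.6136  0.2361  0.1709]
toolxyz rows
 [[-0.0009  0.0018 -1.    ]
 [ 0.2065  0.9784  0.0015]
 [ 0.9784 -0.2065 -0.0012]]
```

View pics/w4.png

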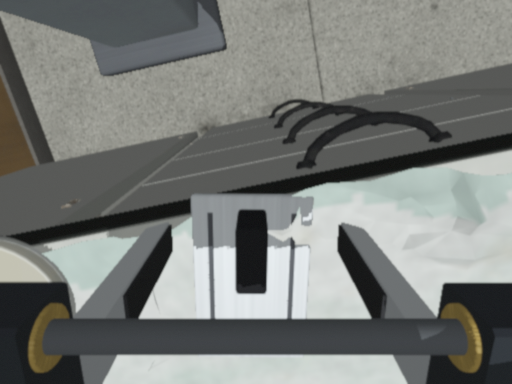

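Request:
{"fn": "move_arm", "kwargs": {
  "rows": [
    [[-1,0,0,0,0,0,0],[-1,0,0,0,0,0,0],[-1,0,0,0,0,0,0],[-1,0,0,0,0,0,0],[-1,0,0,0,0,0,0],[-1,0,0,0,0,0,0],[-1,0,0,0,0,0,0],[-1,0,0,0,0,0,0]]
  ]
}}

```text
time: 2.95
eef_pos: [0.3787, 0.2124, 0.2096]
ee_rot: [0.165, 1.565, -0.163]
contact_force: [0.3, -0.2, 0.2]
width: 0.0334
```

Run:
```python
from h import *
st()
```

```text
t 2.95 p [0.3787 0.2124 0.2096] F [ 0.2813 -0.1859  0.185 ] T [ 0.0017  0.0035 -0.0673] w 0.033447893652392174 j [-0.4309  0.7113 -0.2099  2.2462  0.6123  0.2365  0.1719]
toolxyz rows
 [[-0.0005  0.0014 -1.    ]
 [ 0.2074  0.9783  0.0012]
 [ 0.9783 -0.2074 -0.0008]]
```

Fingers still closing; continue.

Request:
{"fn": "move_arm", "kwargs": {
  "rows": [
    [[-1,0,0,0,0,0,0],[-1,0,0,0,0,0,0],[-1,0,0,0,0,0,0],[-1,0,0,0,0,0,0],[-1,0,0,0,0,0,0]]
  ]
}}

```text
time: 3.45
eef_pos: [0.3787, 0.2123, 0.2096]
ee_rot: [0.165, 1.565, -0.163]
contact_force: [-0.0, 0.2, 0.9]
width: 0.0156
```

Request:
{"fn": "move_arm", "kwargs": {
  "rows": [
    [[-1,-10,0,0,0,0,0],[-1,-35,0,0,0,0,0],[-1,-70,0,0,0,0,0],[-1,-105,0,0,0,0,0],[-1,-140,0,0,0,0,0],[-1,-160,0,0,0,0,0],[-1,-160,0,0,0,0,0]]
  ]
}}

```text
time: 4.15
eef_pos: [0.3794, 0.2125, 0.3718]
ee_rot: [0.168, 1.561, -0.161]
contact_force: [0.2, -0.7, -1.5]
width: 0.0157
```

Run:
```python
from h import *
st()
f=vision.grab_frame("wrist"); cv2.imwrite("pics/w5.png",f["img"]); st()
```

```text
t 4.15 p [0.3794 0.2125 0.3718] F [ 0.2359 -0.6948 -1.4713] T [0.0218 0.0148 0.0065] w 0.015661443248922678 j [-0.1672  0.4205 -0.5532  2.1179  0.3459  0.6842  0.4095]
toolxyz rows
 [[ 0.0042  0.0036 -1.    ]
 [ 0.2081  0.9781  0.0044]
 [ 0.9781 -0.2081  0.0034]]
t 4.2 p [0.379  0.212  0.3703] F [ 1.2327 -0.37   -1.1461] T [0.0228 0.0654 0.0245] w 0.016012192711154956 j [-0.1681  0.4228 -0.5516  2.1197  0.3469  0.683   0.4087]
toolxyz rows
 [[ 0.0019  0.0021 -1.    ]
 [ 0.2082  0.9781  0.0025]
 [ 0.9781 -0.2082  0.0014]]
```

View pics/w5.png

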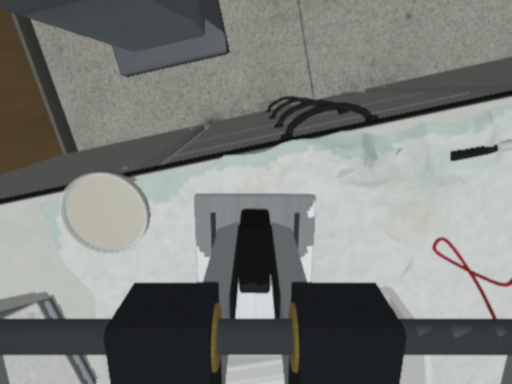

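Run:
```python
import cv2,numpy as np
a=cv2.imread("pics/top0.png")[150:212,282:352]
g=cv2.resize(a,None,fx=9,fy=9,interpolation=cv2.INTER_CUBIC).astype(float)
g=np.clip((g-60)*1.6,0,255).astype(np.uint8); cv2.imwrite("pics/tz2.png",g)
a=cv2.imread("pics/scene0.png")[138:200,210:276]
g=cv2.resize(a,None,fx=9,fy=9,interpolation=cv2.INTER_CUBIC).astype(float)
g=np.clip((g-80)*1.5,0,255).astype(np.uint8); cv2.imwrite("pics/sz2.png",g)
```

```text
(no output)
```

View pics/tz2.png

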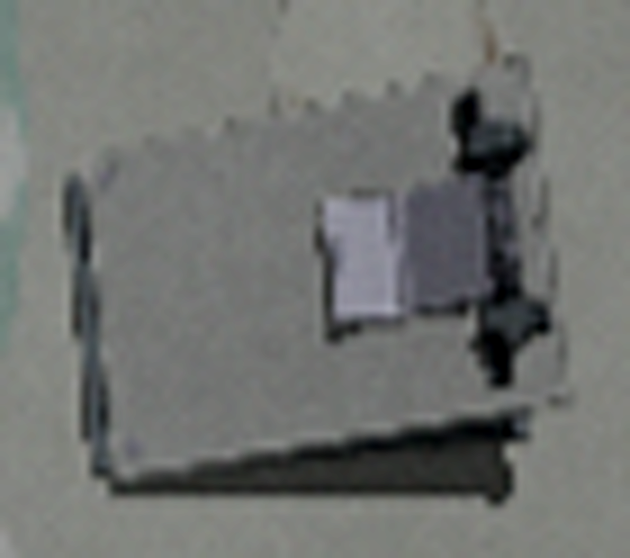

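View pics/sz2.png

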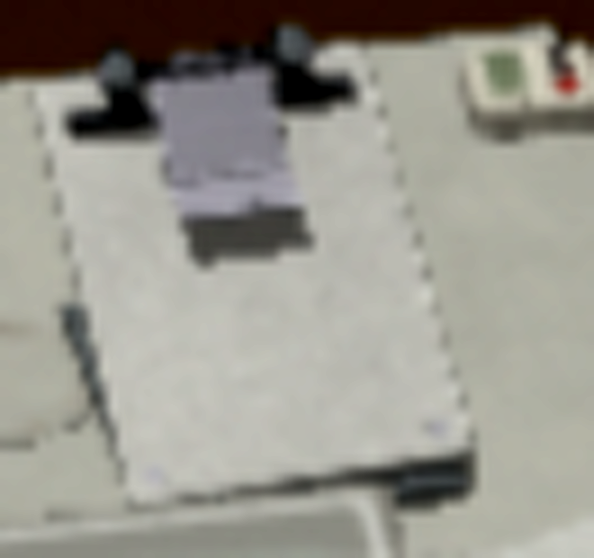

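Run:
```python
from h import *
f=vision.grab_frame("top"); g=vision.grab_frame("scene")
cv2.imwrite("pics/top2.png",f["img"]);cv2.imwrite("pics/scene2.png",g["img"])
T=lambda p:np.array(p,float)/9+[282,150]-.44
S=lambda p:np.array(p,float)/9+[210,138]-.44
def rep(n,X):
    print(n);print(X)
    lo=(X[0]+X[1])/2;hi=(X[2]+X[3])/2;d=hi-lo;print("center",(lo+hi)/2,"len",np.linalg.norm(d),"w",np.linalg.norm(X[0]-X[1]),np.linalg.norm(X[2]-X[3]),"heads",np.degrees(np.arctan2(d[1],d[0])),*[np.degrees(np.arctan2(e[1],e[0]))-90 for e in (X[0]-X[1],X[3]-X[2])])
rep("top",cast(f,T([(88,163),(110,475),(562,400),(520,62)]),[.018,.018,.118,.118]))
rep("scene",cast(g,S([(133,503),(472,455),(372,48),(35,88)]),[.018,.018,.118,.118]))
X=cast(g,S([(70,130),(355,95)]),.106);print("stop scene",X,X.mean(0),np.linalg.norm(X[0]-X[1]))
X=cast(f,T([(463,95),(498,385)]),.109);print("stop top",X,X.mean(0),np.linalg.norm(X[0]-X[1]))
# clip outer lip end: deck x=14,z=14
z=.068+.014*.5+.014*.866
X=cast(f,T([(322,200),(335,322)]),z);print("lip top",X,X.mean(0),np.linalg.norm(X[0]-X[1]))
X=cast(g,S([(185,218),(302,202)]),z);print("lip scene",X,X.mean(0),np.linalg.norm(X[0]-X[1]))
```

```text
top
[[ 0.6131 -0.0491  0.018 ]
 [ 0.4786 -0.0561  0.018 ]
 [ 0.4907 -0.2278  0.118 ]
 [ 0.6285 -0.2165  0.118 ]]
center [ 0.5527 -0.1374  0.068 ] len 0.19728394164791752 w 0.13465455734802906 0.13821826066837742 heads -85.36451804742025 -87.02149830815212 -85.27333768650546
scene
[[ 0.6128 -0.0442  0.018 ]
 [ 0.4766 -0.0502  0.018 ]
 [ 0.4857 -0.2152  0.118 ]
 [ 0.6272 -0.2105  0.118 ]]
center [ 0.5506 -0.13    0.068 ] len 0.19382576927592277 w 0.13629326954605783 0.14155184124170522 heads -85.95075204662822 -87.45672527500157 -88.08051809999613
stop scene [[ 0.6154 -0.1932  0.106 ]
 [ 0.4962 -0.1978  0.106 ]] [ 0.5558 -0.1955  0.106 ] 0.11928511136337157
stop top [[ 0.6174 -0.1946  0.109 ]
 [ 0.4986 -0.2044  0.109 ]] [ 0.558  -0.1995  0.109 ] 0.11917681286970037
lip top [[ 0.5796 -0.1394  0.0871]
 [ 0.529  -0.1433  0.0871]] [ 0.5543 -0.1413  0.0871] 0.05071895592218847
lip scene [[ 0.5755 -0.1431  0.0871]
 [ 0.5273 -0.1459  0.0871]] [ 0.5514 -0.1445  0.0871] 0.0482921320088677
```

```bash
cat >> h.py <<'E'
from scipy.spatial.transform import Slerp
def deck(c,head):
    h=np.radians(head); hx=np.array([np.cos(h),np.sin(h),0]); dx=np.cos(np.pi/6)*hx+[0,0,.5]; dz=-.5*hx+[0,0,np.cos(np.pi/6)]
    return np.array(c),dx,np.cross(dz,dx),dz
GH=.0296
def pose(D,x,y,h,gx=0):  # rib at deck x, underside h above deck
    c,dx,dy,dz=D
    return c+dx*(x+gx)+dy*y+dz*(h+GH+.18), toolR(-dz,dy)
def way(p,R,fr):
    p0,R0,s=now(); sl=Slerp([0,1],Ro.concatenate([R0,R]))
    for a in fr:
        q=p0+(p-p0)*a; print([-1]+R0.inv().apply((q-p0)*1000).round(0).tolist()+(R0.inv()*sl(a)).as_rotvec().round(3).tolist())
E
python3 - <<'E'
from h import *
st()
D=deck([.552,-.134,.068],-86)
p,R=pose(D,-.085,0,.08); print(p); rel(p,R); way(p,R,np.arange(1,13)/12)
E
```

```text
t 4.3 p [0.3785 0.2117 0.3687] F [ 0.7972  0.3961 -1.0076] T [ 0.0387  0.0905 -0.0494] w 0.015597993862170294 j [-0.1694  0.4255 -0.5503  2.1213  0.3471  0.6829  0.4087]
toolxyz rows
 [[-0.0018  0.0001 -1.    ]
 [ 0.2077  0.9782 -0.0003]
 [ 0.9782 -0.2077 -0.0018]]
[0.5368 0.0839 0.2763]
shift [ 92.1 -92.1 181.5] turn [ 1.2609 -0.4494 -0.3364] |d| 223.5 deg 79.1 rows>= 9.2
[-1, 8.0, -8.0, 15.0, 0.105, -0.037, -0.028]
[-1, 15.0, -15.0, 30.0, 0.21, -0.075, -0.056]
[-1, 23.0, -23.0, 45.0, 0.315, -0.112, -0.084]
[-1, 31.0, -31.0, 61.0, 0.42, -0.15, -0.112]
[-1, 38.0, -38.0, 76.0, 0.525, -0.187, -0.14]
[-1, 46.0, -46.0, 91.0, 0.63, -0.225, -0.168]
[-1, 54.0, -54.0, 106.0, 0.736, -0.262, -0.196]
[-1, 61.0, -61.0, 121.0, 0.841, -0.3, -0.224]
[-1, 69.0, -69.0, 136.0, 0.946, -0.337, -0.252]
[-1, 77.0, -77.0, 151.0, 1.051, -0.375, -0.28]
[-1, 84.0, -84.0, 166.0, 1.156, -0.412, -0.308]
[-1, 92.0, -92.0, 182.0, 1.261, -0.449, -0.336]
```

Request:
{"fn": "move_arm", "kwargs": {
  "rows": [
    [[-1,0,-8,15,0.105,-0.037,-0.028],[-1,0,-15,30,0.21,-0.075,-0.056],[-1,0,-23,45,0.315,-0.112,-0.084],[-1,0,-31,61,0.42,-0.15,-0.112],[-1,5,-38,76,0.525,-0.187,-0.14],[-1,10,-46,91,0.63,-0.225,-0.168],[-1,15,-54,106,0.736,-0.262,-0.196],[-1,20,-61,121,0.841,-0.3,-0.224]]
  ]
}}

```text
time: 5.1
eef_pos: [0.484, 0.1265, 0.3467]
ee_rot: [0.59, 1.131, -0.984]
contact_force: [-0.1, -0.1, -1.8]
width: 0.0156
```

Run:
```python
from h import *
st()
D=deck([.552,-.134,.068],-86)
p,R=pose(D,-.085,0,.08); print(p); rel(p,R); way(p,R,np.arange(1,6)/5)
```

```text
t 5.1 p [0.484  0.1265 0.3467] F [-0.114  -0.1332 -1.7621] T [0.3614 0.1254 0.0058] w 0.015587254052210868 j [-0.3958  0.5205 -0.0594  1.9946  0.5721  0.7772 -0.383 ]
toolxyz rows
 [[ 0.0992 -0.3431 -0.934 ]
 [ 0.8778  0.4723 -0.0803]
 [ 0.4687 -0.8119  0.348 ]]
[0.5368 0.0839 0.2763]
shift [85.6 31.8 34.8] turn [ 0.4174 -0.1473 -0.1089] |d| 97.7 deg 26.1 rows>= 3.0
[-1, 17.0, 6.0, 7.0, 0.083, -0.029, -0.022]
[-1, 34.0, 13.0, 14.0, 0.167, -0.059, -0.044]
[-1, 51.0, 19.0, 21.0, 0.25, -0.088, -0.065]
[-1, 69.0, 25.0, 28.0, 0.334, -0.118, -0.087]
[-1, 86.0, 32.0, 35.0, 0.417, -0.147, -0.109]
```

Request:
{"fn": "move_arm", "kwargs": {
  "rows": [
    [[-1,17,6,7,0.083,-0.029,-0.022],[-1,34,13,14,0.167,-0.059,-0.044],[-1,51,19,21,0.25,-0.088,-0.065],[-1,69,25,28,0.334,-0.118,-0.087],[-1,80,29,33,0.38,-0.136,-0.1],[-1,86,32,35,0.417,-0.147,-0.109],[-1,86,32,35,0.417,-0.147,-0.109],[-1,86,32,35,0.417,-0.147,-0.109]]
  ]
}}

```text
time: 5.9
eef_pos: [0.5367, 0.0841, 0.2756]
ee_rot: [0.778, 0.838, -1.35]
contact_force: [-0.3, 0.2, -1.3]
width: 0.0157
```

Run:
```python
from h import *
for n in ("wrist","top","scene"):
    f=vision.grab_frame(n); cv2.imwrite(f"pics/{n}6.png",f["img"]); np.savez(f"{n}6.npz",**f)
st()
a=cv2.imread("pics/top6.png");b=cv2.imread("pics/scene6.png")
o=np.hstack([cv2.resize(a[120:220,260:360],(400,400),interpolation=cv2.INTER_CUBIC),cv2.resize(b[110:210,190:290],(400,400),interpolation=cv2.INTER_CUBIC)]);cv2.imwrite("pics/ts6.png",o)
```

```text
t 6.05 p [0.5368 0.084  0.2764] F [-0.3941  1.338  -0.3721] T [ 0.5071  0.1023 -0.0278] w 0.015705322742025775 j [-0.4583  0.7176  0.147   1.9073  0.6045  0.7673 -0.7614]
toolxyz rows
 [[ 0.0354 -0.4979 -0.8665]
 [ 0.9975  0.0709  0.    ]
 [ 0.0614 -0.8643  0.4991]]
```

View pics/wrist6.png

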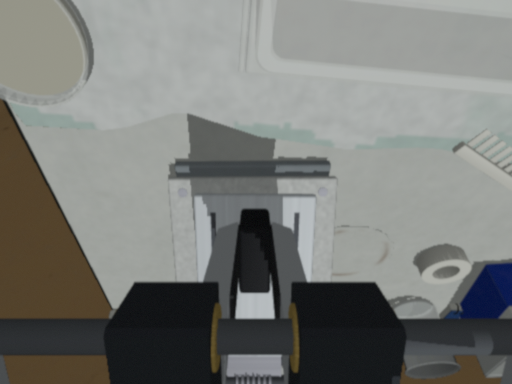

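View pics/ts6.png

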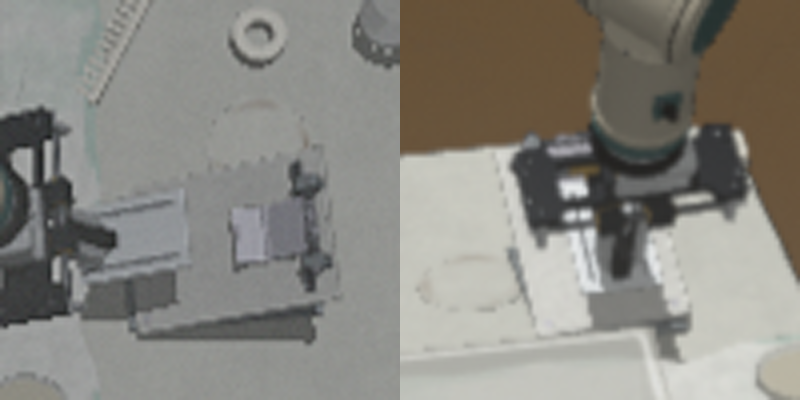

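Run:
```python
import cv2
a=cv2.imread("pics/wrist6.png")[145:295,155:355]
cv2.imwrite("pics/w6z.png",cv2.resize(a,None,fx=4,fy=4,interpolation=cv2.INTER_CUBIC))
```

```text
(no output)
```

View pics/w6z.png

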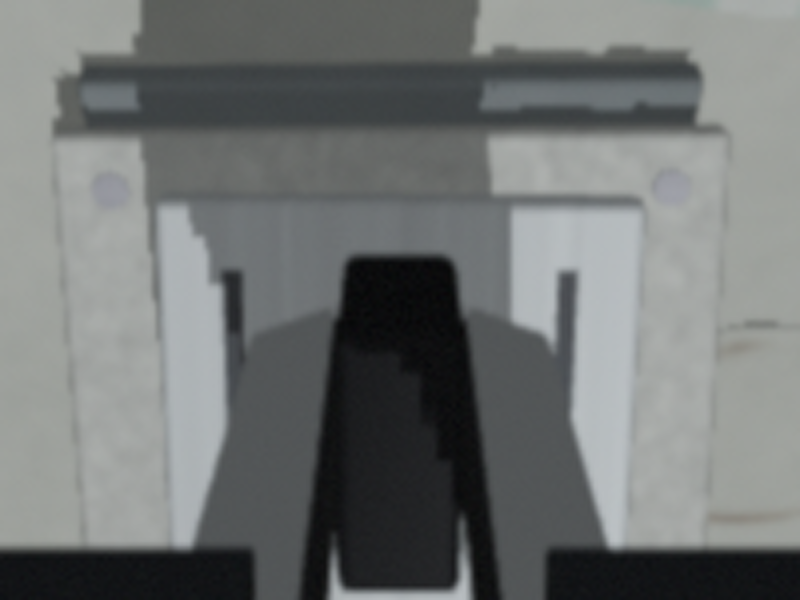

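Run:
```python
from h import *
f=dict(np.load("wrist6.npz")); f["k1"]=float(f["k1"])
# tool pose at frame time: grabbed first at t=5.9
s0=np.array([0.5367,0.0841,0.2756]);R0=Ro.from_rotvec([0.778,0.838,-1.35])
p0,Rn,_=now()
z=lambda p:np.array(p,float)/4+[155,145]-.375
def tool(uv,xd,P,R):
    c,d=ray(f,z(uv)); c=R.inv().apply(c-P); d=R.inv().apply(d)
    return c+d*((xd-c[0])/d[:,0])[:,None]
for nm,P,R in(("start",s0,R0),("end",p0,Rn)):
    print(nm,"cam in tool",R.inv().apply(-f["R"].T@f["t"]-P), R.inv().apply(f["R"][2]))
    A=tool([(157,203),(642,203),(172,548),(627,548)],.2036,P,R);print("plate",A*1000,"w",(A[1]-A[0])[1],(A[3]-A[2])[1])
    B=tool([(57,137),(727,134),(83,548),(708,548)],.2896,P,R);print("deck",B*1000,"w",(B[1]-B[0])[1],(B[3]-B[2])[1])
    print("mid y plate",(A[0]+A[1])[1]*500,(A[2]+A[3])[1]*500,"deck",(B[0]+B[1])[1]*500,(B[2]+B[3])[1]*500)
```

```text
start cam in tool [ 0.0198  0.0003 -0.0792] [0.9616 0.0004 0.2745]
plate [[203.6    -33.855  -22.9396]
 [203.6     34.5797 -22.8713]
 [203.6    -34.2988  31.9435]
 [203.6     34.9316  32.0261]] w 0.06843465402683806 0.0692303661863394
deck [[289.6    -69.5649 -10.7295]
 [289.6     67.2658 -11.2295]
 [289.6    -70.3673  83.9281]
 [289.6     69.2287  84.0949]] w 0.13683076570232927 0.13959601798950416
mid y plate 0.36235088496087975 0.316378851792698 deck -1.1495640035101908 -0.569327921174291
end cam in tool [ 0.0205  0.0001 -0.0797] [ 0.9613 -0.0003  0.2754]
plate [[203.6    -34.1038 -23.4529]
 [203.6     34.0837 -23.4943]
 [203.6    -34.4856  31.2736]
 [203.6     34.5134  31.2233]] w 0.06818745625581553 0.06899897144232353
deck [[289.6    -69.8565 -11.074 ]
 [289.6     66.644  -11.7841]
 [289.6    -70.5591  83.4339]
 [289.6     68.7445  83.3326]] w 0.13650047382193278 0.13930359509821277
mid y plate -0.010065935999989395 0.013885852563594314 deck -1.6062693649381705 -0.9072602540263902
```

Run:
```python
from h import *
p0,R0,_=now(); st()
f=dict(np.load("wrist6.npz")); f["k1"]=float(f["k1"])
z=lambda p:np.array(p,float)/4+[155,145]-.375
X=cast(f,z([(57,137),(727,134)]),.018);m=X.mean(0);print(X,m)
D=deck([0,0,0],-85.6); c=m+.1*D[1];print("deck centre",c)
# higher points: edges at row 548 -> deck plane
D=deck(c,-85.6)
C,d=ray(f,z([(83,548),(708,548)]));t=((D[0]-C)@D[3])/(d@D[3]);Y=C+d*t[:,None]
print([( (y-c)@D[1],(y-c)@D[2]) for y in Y],[( (y-c)@D[1],(y-c)@D[2]) for y in X])
```

```text
t 6.05 p [0.5368 0.084  0.2764] F [-0.3941  1.338  -0.3721] T [ 0.5071  0.1023 -0.0278] w 0.015705322742025775 j [-0.4583  0.7176  0.147   1.9073  0.6045  0.7673 -0.7614]
toolxyz rows
 [[ 0.0354 -0.4979 -0.8665]
 [ 0.9975  0.0709  0.    ]
 [ 0.0614 -0.8643  0.4991]]
[[ 0.4762 -0.0576  0.018 ]
 [ 0.6135 -0.0468  0.018 ]] [ 0.5448 -0.0522  0.018 ]
deck centre [ 0.5515 -0.1386  0.068 ]
[(np.float64(-0.0045749729047560115), np.float64(-0.070020942389145)), (np.float64(-0.004213809613445038), np.float64(0.07048270830854982))] [(np.float64(-0.09992886633516257), np.float64(-0.0688645728109169)), (np.float64(-0.10007113366483741), np.float64(0.06886457281091692))]
```

```bash
cat >> h.py <<'E'
D=deck([.5516,-.1386,.068],-85.6)
E
python3 - <<'E'
from h import *
for h in (.012,0):
    p,R=pose(D,-.080,0,h,-.0012); print(p); rel(p,R)
E
```

```text
[0.5377 0.042  0.2193]
shift [70.4 -2.1  7.8] turn [-0.0051 -0.001   0.0029] |d| 70.9 deg 0.3 rows>= 1.4
[0.5382 0.036  0.2089]
shift [82.4 -2.1  7.8] turn [-0.0051 -0.001   0.0029] |d| 82.8 deg 0.3 rows>= 1.7
```

Request:
{"fn": "move_arm", "kwargs": {
  "rows": [
    [[-1,15,-1,4,-0.005,-0.001,0.003],[-1,35,-2,8,-0.005,-0.001,0.003],[-1,55,-2,8,-0.005,-0.001,0.003],[-1,66,-2,8,-0.005,-0.001,0.003],[-1,71,-2,8,-0.005,-0.001,0.003],[-1,71,-2,8,-0.005,-0.001,0.003],[-1,71,-2,8,-0.005,-0.001,0.003]]
  ]
}}

```text
time: 6.75
eef_pos: [0.5381, 0.0421, 0.2194]
ee_rot: [0.777, 0.838, -1.343]
contact_force: [-0.3, -0.1, -0.7]
width: 0.0154
```

Run:
```python
from h import *
st()
for n in ("wrist","top","scene"):
    f=vision.grab_frame(n); cv2.imwrite(f"pics/{n}7.png",f["img"]); np.savez(f"{n}7.npz",**f)
a=cv2.imread("pics/top7.png");b=cv2.imread("pics/wrist7.png")
cv2.imwrite("pics/ts7.png",np.hstack([cv2.resize(a[140:220,275:355],(400,400),interpolation=cv2.INTER_CUBIC),cv2.resize(b[150:310,175:335],(400,400),interpolation=cv2.INTER_CUBIC)]))
p,R=pose(D,-.080,0,0,-.0012); rel(p,R)
```

```text
t 6.75 p [0.5381 0.0421 0.2194] F [-0.2697 -0.134  -0.6557] T [ 0.5317  0.1271 -0.0498] w 0.015400247305245612 j [-0.4201  0.8125  0.1997  1.9569  0.6858  0.6035 -0.8098]
toolxyz rows
 [[ 0.0396 -0.4979 -0.8663]
 [ 0.997   0.0774  0.0011]
 [ 0.0665 -0.8638  0.4995]]
shift [12.1 -0.4 -0. ] turn [-0.     -0.0006 -0.0015] |d| 12.1 deg 0.1 rows>= 0.2
```

View pics/ts7.png

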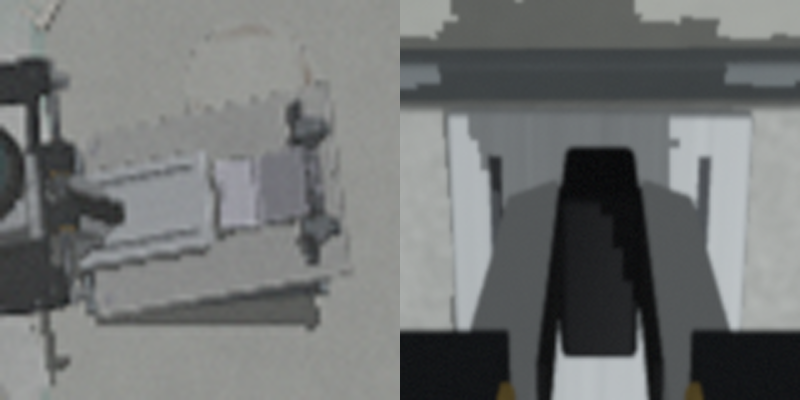

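Run:
```python
from h import *
f=dict(np.load("top7.npz")); f["k1"]=float(f["k1"])
p0,R0,_=now();a=R0.as_matrix()
img=f["img"]; s=8
o=cv2.resize(img[150:215,285:355],None,fx=s,fy=s,interpolation=cv2.INTER_CUBIC)
def dr(P,col):
    for u in proj(f,P):
        q=((u-[285,150]+.5)*s).astype(int); cv2.circle(o,tuple(int(v) for v in q),3,col,-1)
G=p0+a[:,0]*(.18+GH-.006); c,dx,dy,dz=D
dr([G+a[:,2]*(.085+.0012)+a[:,1]*y for y in(-.035,.035)],(0,0,255))
dr([c+dx*.014+dz*.014+dy*y for y in(-.025,.025)],(0,255,0))
dr([c+dx*x+dy*y for x in(-.1,.1) for y in(-.07,.07)],(255,0,0))
dr([c+dx*.072+dz*.008+dy*y for y in(-.06,.06)],(0,255,255))
cv2.imwrite("pics/o7.png",o)
```

```text
(no output)
```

View pics/o7.png

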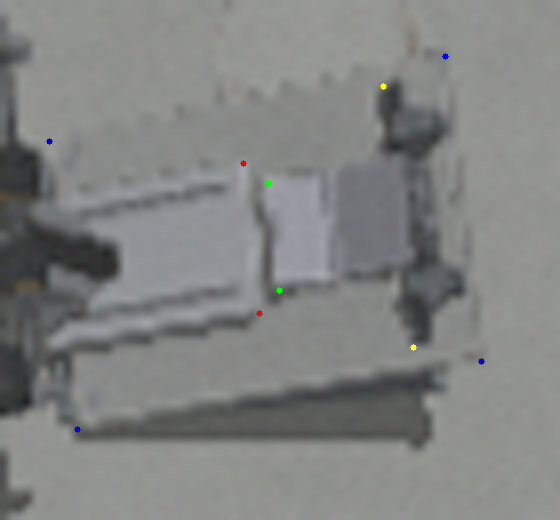

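Request:
{"fn": "move_arm", "kwargs": {
  "rows": [
    [[-1,4,0,0,0,0,-0.001],[-1,7,0,0,0,0,-0.001],[-1,9,0,0,0,0,-0.001],[-1,10,0,0,0,0,-0.001],[-1,11,0,0,0,0,-0.001]]
  ]
}}

```text
time: 7.4
eef_pos: [0.5385, 0.0366, 0.2099]
ee_rot: [0.777, 0.839, -1.344]
contact_force: [-3.1, 5.1, 10.9]
width: 0.016
```

Run:
```python
from h import *
st();p0,R0,s=now();print("tool F",R0.inv().apply(s["contact_force"]),"T",R0.inv().apply(s["torque"]))
p,R=pose(D,-.080,0,0,-.0012); rel(p,R)
```

```text
t 7.4 p [0.5385 0.0366 0.2099] F [-3.1135  5.0701 10.8538] T [ 0.2441  0.5031 -0.2466] w 0.01600986288537846 j [-0.4157  0.8303  0.2085  1.9607  0.6965  0.5805 -0.8185]
toolxyz rows
 [[ 0.0384 -0.4982 -0.8662]
 [ 0.997   0.0768  0.0001]
 [ 0.0665 -0.8637  0.4997]]
tool F [-12.0472  -2.7144   0.8374] T [-0.0276  0.282  -0.5415]
shift [ 1.1 -0.3  0. ] turn [ 0.     -0.0004 -0.0001] |d| 1.1 deg 0.0 rows>= 0.0
```

Request:
{"fn": "move_arm", "kwargs": {
  "rows": [
    [[-1,0,0,0,0,0,-0.005],[-1,0,0,0,0,0,-0.01],[-1,0,0,0,0,0,-0.01]]
  ]
}}

```text
time: 7.7
eef_pos: [0.5389, 0.0369, 0.2101]
ee_rot: [0.774, 0.843, -1.352]
contact_force: [0.7, 2.3, 1.6]
width: 0.0158
```

```bash
cat >> h.py <<'E'
def ft():
    st();p0,R0,s=now();print("tool F",R0.inv().apply(s["contact_force"]),"T",R0.inv().apply(s["torque"]))
E
python3 - <<'E'
from h import *
ft()
p,R=pose(D,-.080,0,0,-.0012); rel(p,R)
E
```

```text
t 7.7 p [0.5389 0.0369 0.2101] F [0.7201 2.3477 1.6077] T [ 0.497  -0.1693  0.2103] w 0.015795871949463657 j [-0.4101  0.8303  0.2007  1.9548  0.6876  0.5934 -0.8097]
toolxyz rows
 [[ 0.0296 -0.4983 -0.8665]
 [ 0.9974  0.0723 -0.0076]
 [ 0.0664 -0.864   0.4991]]
tool F [-2.5416  0.8758 -1.1782] T [-0.0832  0.4818  0.2843]
shift [ 1.4 -0.8  0.2] turn [-0.     -0.0011  0.0087] |d| 1.7 deg 0.5 rows>= 0.1
```

```bash
cat >> h.py <<'E'
def pose2(x,y,h,rho,gx=-.0012,yaw=0):
    c,dx,dy,dz=D
    R=toolR(-dz,dy)*Ro.from_rotvec([yaw,0,0])*Ro.from_rotvec([0,0,rho])
    a=R.as_matrix()
    return c+dx*x+dy*y+dz*h-a[:,0]*(.18+GH)+a[:,2]*gx, R
def plate():
    p0,R0,_=now();a=R0.as_matrix();c,dx,dy,dz=D
    q=p0+a[:,0]*(.18+GH)-a[:,2]*(-.0012)-c
    n=q+a[:,2]*.085
    print("rib foot deck xyz mm",1000*np.array([q@dx,q@dy,q@dz]),"nose",1000*np.array([n@dx,n@dy,n@dz]),"yaw",np.degrees(a[:,2]@dy),"roll",a[:,1]@dz,"pitch",a[:,2]@dz)
E
python3 - <<'E'
from h import *
plate()
p,R=pose2(-.08,0,.001,-.005); rel(p,R)
p,R=pose2(-.05,0,.001,-.005); rel(p,R)
E
```

```text
rib foot deck xyz mm [-80.3715  -0.9926   1.4357] nose [ 4.6285 -0.9958  1.346 ] yaw -0.0021483244578812863 roll -0.00874018703285091 pitch -0.0010552580165607089
shift [0.4 0.2 0.2] turn [-0.     -0.0011  0.0037] |d| 0.5 deg 0.2 rows>= 0.0
shift [ 0.4  0.2 30.2] turn [-0.     -0.0011  0.0037] |d| 30.2 deg 0.2 rows>= 0.6
```

Request:
{"fn": "move_arm", "kwargs": {
  "rows": [
    [[-1,0.5,0.2,3,0,-0.001,0.004],[-1,0.5,0.2,8,0,-0.001,0.004],[-1,0.5,0.2,14,0,-0.001,0.004],[-1,0.5,0.2,19,0,-0.001,0.004],[-1,0.5,0.2,22,0,-0.001,0.004],[-1,0.5,0.2,22,0,-0.001,0.004]]
  ]
}}

```text
time: 8.3
eef_pos: [0.541, 0.0172, 0.2213]
ee_rot: [0.776, 0.84, -1.348]
contact_force: [-0.6, 4.3, 4.5]
width: 0.0159
```

Run:
```python
from h import *
ft();plate()
f=vision.grab_frame("wrist");cv2.imwrite("pics/w8.png",f["img"]);np.savez("w8.npz",**f)
cv2.imwrite("pics/w8z.png",cv2.resize(f["img"][150:300,155:355],None,fx=4,fy=4,interpolation=cv2.INTER_CUBIC))
```

```text
t 8.3 p [0.541  0.0172 0.2213] F [-0.5504  4.3494  4.4873] T [ 0.7821 -0.1167  0.2235] w 0.01589108161401295 j [-0.3801  0.8088  0.2085  1.9614  0.7015  0.5878 -0.783 ]
toolxyz rows
 [[ 0.0346 -0.4987 -0.8661]
 [ 0.9973  0.074  -0.0027]
 [ 0.0654 -0.8636  0.4999]]
tool F [-6.0745 -0.2395 -1.5489] T [-0.1083  0.7707  0.2637]
rib foot deck xyz mm [-57.3923   0.5832   1.2414] nose [27.6076  0.4968  1.2324] yaw -0.05826575369452607 roll -0.0037507976183781162 pitch -0.00010570139117902688
```

View pics/w8z.png

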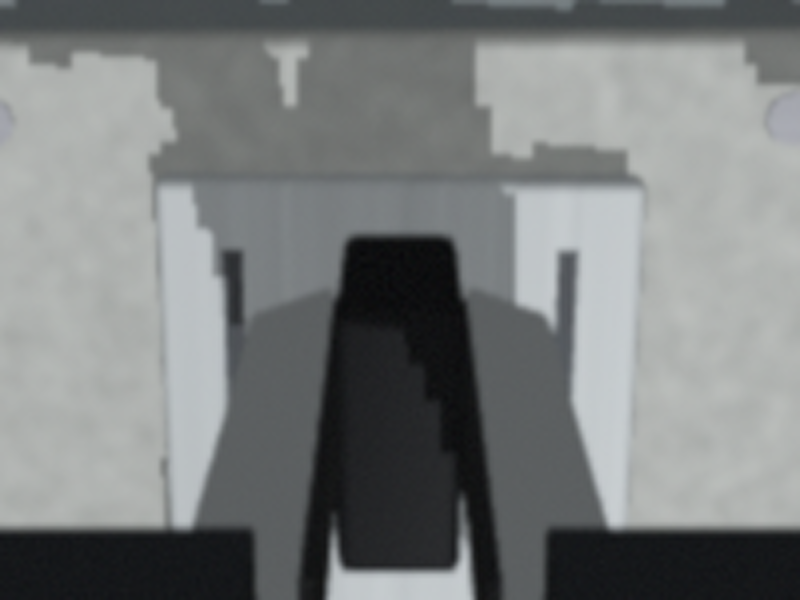

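Run:
```python
import cv2
a=cv2.imread("pics/w8.png")[130:290,110:400]
cv2.imwrite("pics/w8y.png",cv2.resize(a,None,fx=2.75,fy=2.75,interpolation=cv2.INTER_CUBIC))
```

```text
(no output)
```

View pics/w8y.png

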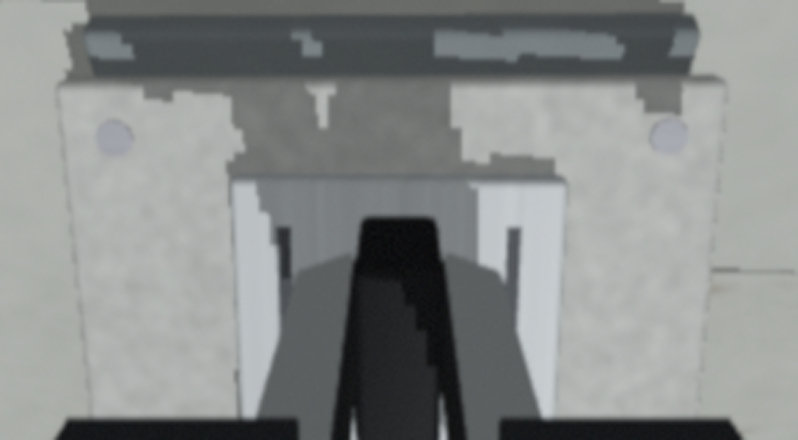

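Request:
{"fn": "move_arm", "kwargs": {
  "rows": [
    [[-1,0,-0.5,3,-0.002,0,0],[-1,0,-0.9,7,-0.004,0,0],[-1,0,-0.9,11,-0.004,0,0],[-1,0,-0.9,15,-0.004,0,0],[-1,0,-0.9,18,-0.004,0,0],[-1,0,-0.9,20,-0.004,0,0],[-1,0,-0.9,20,-0.004,0,0]]
  ]
}}

```text
time: 9.05
eef_pos: [0.5408, 0.0022, 0.2301]
ee_rot: [0.773, 0.847, -1.343]
contact_force: [-1.3, 5.4, -0.1]
width: 0.0157
```

Run:
```python
from h import *
ft();plate()
f=vision.grab_frame("top");cv2.imwrite("pics/t9z.png",cv2.resize(f["img"][150:215,280:360],None,fx=8,fy=8,interpolation=cv2.INTER_CUBIC))
```

```text
t 9.05 p [0.5408 0.0022 0.2301] F [-1.3194  5.388  -0.0645] T [1.5323 0.018  0.1334] w 0.01567572460453612 j [-0.3516  0.7898  0.2068  1.9677  0.709   0.5859 -0.7516]
toolxyz rows
 [[ 0.0347 -0.4952 -0.8681]
 [ 0.9967  0.0804 -0.0061]
 [ 0.0729 -0.8651  0.4964]]
tool F [-2.6578 -0.8813 -4.789 ] T [-0.0716  1.528   0.1622]
rib foot deck xyz mm [-40.9417  -0.6943   1.3793] nose [44.0559 -0.1613  1.0238] yaw 0.3592805673679002 roll -0.0034115623717607796 pitch -0.004182429162857664
```

View pics/t9z.png

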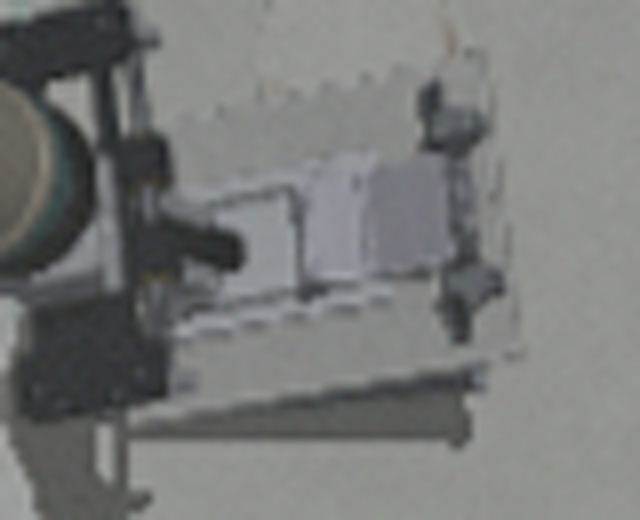

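Request:
{"fn": "move_arm", "kwargs": {
  "rows": [
    [[-1,0.3,0,5,0,0.002,0],[-1,0.3,0,9,0,0.004,0],[-1,0.3,0,13,0,0.004,0],[-1,0.3,0,17,0,0.004,0],[-1,0.3,0,20,0,0.004,0],[-1,0.3,0,22,0,0.004,0],[-1,0.3,0,23,0,0.004,0]]
  ]
}}

```text
time: 9.8
eef_pos: [0.5421, -0.0173, 0.241]
ee_rot: [0.777, 0.852, -1.341]
contact_force: [-1.8, 8.3, 1.5]
width: 0.0157
```

Run:
```python
from h import *
ft();plate()
```

```text
t 9.8 p [ 0.5421 -0.0173  0.241 ] F [-1.7855  8.3299  1.5116] T [1.7708 0.1146 0.0349] w 0.015691156800097406 j [-0.3127  0.7676  0.2039  1.9689  0.713   0.5866 -0.7124]
toolxyz rows
 [[ 0.0341 -0.4905 -0.8708]
 [ 0.9967  0.0809 -0.0066]
 [ 0.0737 -0.8677  0.4916]]
tool F [-5.4626 -1.1152 -6.6164] T [-0.0262  1.774   0.0483]
rib foot deck xyz mm [-19.7063  -0.9319   1.1149] nose [65.2877 -0.3436  0.2932] yaw 0.3965716727809235 roll -0.0035621673328413003 pitch -0.009667381417372436
```

Request:
{"fn": "move_arm", "kwargs": {
  "rows": [
    [[-1,0,0,2,0,-0.004,0],[-1,0,0,4,0,-0.008,0],[-1,0,0,5,0,-0.01,0],[-1,0,0,6,0,-0.01,0],[-1,0,0,6.5,0,-0.01,0]]
  ]
}}

```text
time: 10.3
eef_pos: [0.5422, -0.0207, 0.243]
ee_rot: [0.772, 0.849, -1.341]
contact_force: [-1.7, 9.6, -3.3]
width: 0.0159
```

Run:
```python
from h import *
ft();plate()
f=vision.grab_frame("wrist");cv2.imwrite("pics/w10.png",f["img"]);np.savez("w10.npz",**f)
cv2.imwrite("pics/w10z.png",cv2.resize(f["img"][120:290,110:400],None,fx=2.75,fy=2.75,interpolation=cv2.INTER_CUBIC))
f=vision.grab_frame("top");cv2.imwrite("pics/t10z.png",cv2.resize(f["img"][150:215,280:360],None,fx=8,fy=8,interpolation=cv2.INTER_CUBIC))
```

```text
t 10.3 p [ 0.5422 -0.0207  0.243 ] F [-1.7484  9.5515 -3.3443] T [2.6902 0.1938 0.0373] w 0.01589798519423053 j [-0.3108  0.7649  0.2084  1.9699  0.7181  0.587  -0.7091]
toolxyz rows
 [[ 0.0355 -0.4945 -0.8684]
 [ 0.9965  0.0829 -0.0065]
 [ 0.0752 -0.8652  0.4958]]
tool F [ -1.8812  -0.9285 -10.0534] T [-0.0327  2.6967  0.0532]
rib foot deck xyz mm [-14.7481  -0.8686   1.1094] nose [70.2477 -0.1344  0.6959] yaw 0.4949518694681351 roll -0.0025232030376639123 pitch -0.0048649996229422985
```

View pics/w10z.png

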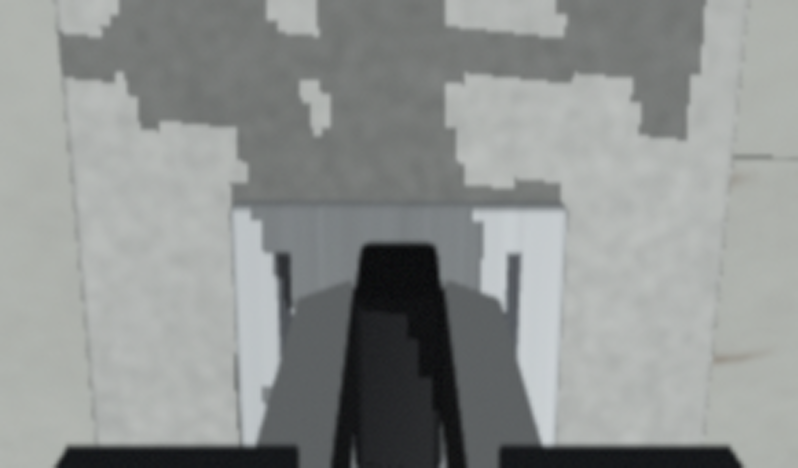

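View pics/t10z.png

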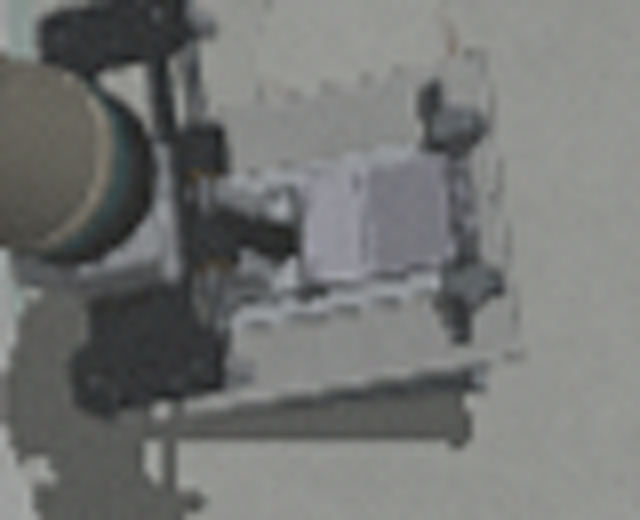

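Run:
```python
from h import *
f=dict(np.load("w10.npz")); f["k1"]=float(f["k1"])
img=f["img"]; o=np.hstack([cv2.resize(img[120:280,120:170],(250,800)[0:2],interpolation=cv2.INTER_CUBIC) if 0 else cv2.resize(img[135:285,125:165],None,fx=4,fy=4,interpolation=cv2.INTER_CUBIC),cv2.resize(img[135:285,350:390],None,fx=4,fy=4,interpolation=cv2.INTER_CUBIC)])
o=np.clip((o.astype(float)-110)*2,0,255).astype(np.uint8)
cv2.imwrite("pics/e10.png",o)
g=cv2.GaussianBlur(cv2.cvtColor(img,cv2.COLOR_BGR2GRAY),(1,3),0).astype(float)
for nm,c0,c1 in(("L",128,150),("R",362,384),("pl",190,204),("pr",306,322)):
    r=[]
    for row in range(150,282,8):
        G=np.abs(np.diff(g[row-2:row+3].mean(0)[c0:c1])); r.append((row,c0+.5+G.argmax(),G.max().round(0)))
    print(nm,[(a,float(b),float(c)) for a,b,c in r])
```

```text
L [(150, 131.5, 12.0), (158, 134.5, 9.0), (166, 135.5, 7.0), (174, 133.5, 9.0), (182, 136.5, 10.0), (190, 137.5, 8.0), (198, 138.5, 7.0), (206, 136.5, 8.0), (214, 139.5, 10.0), (222, 140.5, 10.0), (230, 141.5, 8.0), (238, 141.5, 9.0), (246, 140.5, 10.0), (254, 143.5, 7.0), (262, 144.5, 5.0), (270, 142.5, 12.0), (278, 145.5, 9.0)]
R [(150, 379.5, 6.0), (158, 376.5, 6.0), (166, 375.5, 5.0), (174, 375.5, 6.0), (182, 375.5, 6.0), (190, 373.5, 4.0), (198, 372.5, 6.0), (206, 371.5, 6.0), (214, 370.5, 4.0), (222, 369.5, 4.0), (230, 369.5, 5.0), (238, 368.5, 6.0), (246, 368.5, 7.0), (254, 366.5, 5.0), (262, 365.5, 4.0), (270, 364.5, 3.0), (278, 366.5, 3.0)]
pl [(150, 199.5, 1.0), (158, 192.5, 1.0), (166, 195.5, 18.0), (174, 195.5, 31.0), (182, 199.5, 29.0), (190, 193.5, 30.0), (198, 200.5, 24.0), (206, 194.5, 12.0), (214, 195.5, 16.0), (222, 195.5, 14.0), (230, 196.5, 13.0), (238, 196.5, 16.0), (246, 196.5, 14.0), (254, 196.5, 33.0), (262, 196.5, 27.0), (270, 197.5, 26.0), (278, 197.5, 25.0)]
pr [(150, 317.5, 12.0), (158, 316.5, 1.0), (166, 312.5, 1.0), (174, 318.5, 2.0), (182, 311.5, 1.0), (190, 313.5, 33.0), (198, 314.5, 11.0), (206, 314.5, 9.0), (214, 314.5, 14.0), (222, 313.5, 11.0), (230, 313.5, 11.0), (238, 312.5, 14.0), (246, 312.5, 11.0), (254, 312.5, 15.0), (262, 311.5, 11.0), (270, 311.5, 15.0), (278, 306.5, 28.0)]
```

View pics/e10.png

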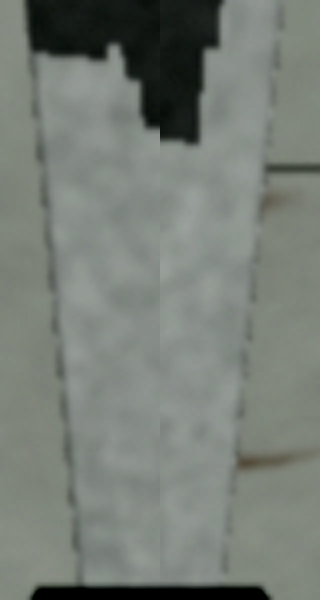

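Request:
{"fn": "move_arm", "kwargs": {
  "rows": [
    [[-1,0,0,1.5,0,-0.004,0],[-1,0,0,3,0,-0.006,0],[-1,0,0,4,0,-0.006,0],[-1,0,0,4,0,-0.006,0]]
  ]
}}

```text
time: 10.8
eef_pos: [0.5421, -0.0209, 0.2433]
ee_rot: [0.772, 0.85, -1.338]
contact_force: [-1.2, 9.7, -5.1]
width: 0.016
```

Run:
```python
from h import *
ft();plate()
```

```text
t 10.8 p [ 0.5421 -0.0209  0.2433] F [-1.1806  9.7032 -5.0925] T [ 3.1547  0.1421 -0.1691] w 0.016011371827288054 j [-0.3099  0.7639  0.208   1.9709  0.7193  0.585  -0.7075]
toolxyz rows
 [[ 0.0369 -0.4934 -0.869 ]
 [ 0.9963  0.0854 -0.0062]
 [ 0.0773 -0.8656  0.4947]]
tool F [ -0.4055  -0.3161 -11.0098] T [0.1934 3.1563 0.0371]
rib foot deck xyz mm [-14.6827  -0.6482   1.2167] nose [70.311   0.2558  0.7028] yaw 0.609352069698974 roll -0.0009669838326351449 pitch -0.006045693333130756
```

Request:
{"fn": "move_arm", "kwargs": {
  "rows": [
    [[-1,0.5,0,3,0.002,-0.004,0],[-1,0.5,0,6,0.002,-0.006,0],[-1,0.5,0,8,0.002,-0.006,0],[-1,0.5,0,8,0.002,-0.006,0]]
  ]
}}

```text
time: 11.2
eef_pos: [0.5418, -0.022, 0.2442]
ee_rot: [0.776, 0.855, -1.333]
contact_force: [-3.6, 18.3, -5.3]
width: 0.0162
```

Run:
```python
from h import *
ft();plate()
f=vision.grab_frame("wrist");cv2.imwrite("pics/w11.png",f["img"]);np.savez("w11.npz",**f)
g=cv2.GaussianBlur(cv2.cvtColor(f["img"],cv2.COLOR_BGR2GRAY),(1,3),0).astype(float)
print([ (c,[int(v) for v in g[185:202,c]]) for c in (200,300)])
cv2.imwrite("pics/w11z.png",cv2.resize(f["img"][120:290,110:400],None,fx=2.75,fy=2.75,interpolation=cv2.INTER_CUBIC))
f=vision.grab_frame("scene");cv2.imwrite("pics/s11z.png",cv2.resize(f["img"][120:210,190:300],None,fx=7,fy=6,interpolation=cv2.INTER_CUBIC))
```

```text
t 11.2 p [ 0.5418 -0.022   0.2442] F [-3.562  18.2796 -5.3185] T [ 4.5237  0.7947 -0.5618] w 0.016204672142937825 j [-0.3041  0.7601  0.2043  1.9728  0.7188  0.5806 -0.7014]
toolxyz rows
 [[ 0.039  -0.4878 -0.8721]
 [ 0.9961  0.0884 -0.005 ]
 [ 0.0796 -0.8685  0.4893]]
tool F [ -4.4164  -1.9048 -18.7613] T [ 0.2786  4.579  -0.6052]
rib foot deck xyz mm [-14.6002  -0.5027   1.5088] nose [70.3866  0.5764  0.4643] yaw 0.727380772054988 roll 0.0015829210327999179 pitch -0.012288287681254118
[(200, [136, 130, 124, 122, 121, 121, 118, 114, 116, 129, 149, 168, 179, 184, 187, 190, 193]), (300, [138, 126, 123, 122, 121, 120, 118, 114, 112, 118, 135, 160, 182, 193, 197, 198, 198])]
```

View pics/w11z.png

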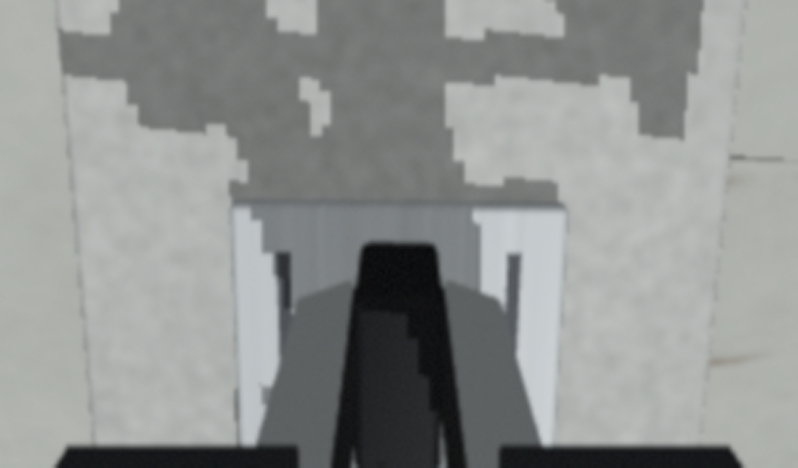

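View pics/s11z.png

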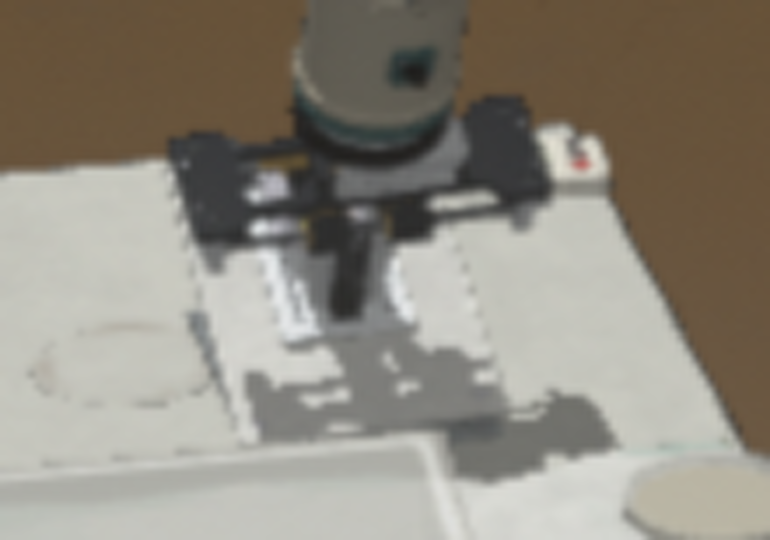

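```bash
cat > edge.py <<'E'
from h import *
def edges(f,L=(128,150),Rr=(360,384),pl=(190,203),pr=(306,320),rows=range(196,276,4)):
    g=cv2.cvtColor(f["img"],cv2.COLOR_BGR2GRAY).astype(float)
    out=[]
    for c0,c1 in (L,Rr,pl,pr):
        pts=[]
        for row in rows:
            G=np.abs(np.diff(g[row-2:row+3].mean(0)[c0:c1])); 
            pts.append((row,c0+.5+(G**2*np.arange(len(G))).sum()/(G**2).sum()))
        pts=np.array(pts); k=np.ones(len(pts),bool)
        for _ in range(3):
            q=np.polyfit(pts[k,0],pts[k,1],1); e=np.abs(np.polyval(q,pts[:,0])-pts[:,1]); k=e<=max(.6,1.5*np.median(e))
        out.append(q)
    for row in (206,236,266):
        v=[np.polyval(q,row) for q in out]; print(row,np.round(v,2),"deck mid",round((v[0]+v[1])/2,2),"plate mid",round((v[2]+v[3])/2,2))
    return out
E
python3 - <<'E'
from edge import *
for n in("w10","w11"):
    f=dict(np.load(n+".npz")); f["k1"]=float(f["k1"]); q=edges(f)
    C,dx,dy,dz=D
    for (a,b),off,nm in(((0,1),0,"deck"),((2,3),.006,"plate")):
        r=[]
        for row in(206,266):
            c,d=ray(f,[(np.polyval(q[a],row),row),(np.polyval(q[b],row),row)]);t=((C+dz*off-c)@dz)/(d@dz);Y=c+d*t[:,None]-C
            m=Y.mean(0); r.append((m@dx*1000,m@dy*1000,np.linalg.norm(Y[0]-Y[1])*1000))
        print(nm,np.round(r,2).tolist(),"yaw deg",np.degrees((r[1][1]-r[0][1])/(r[1][0]-r[0][0])))
E
```

```text
206 [138.42 371.68 194.94 314.5 ] deck mid 255.05 plate mid 254.72
236 [140.81 369.05 195.71 312.96] deck mid 254.93 plate mid 254.34
266 [143.19 366.43 196.48 311.42] deck mid 254.81 plate mid 253.95
deck [[-30.02, -0.34, 138.07], [9.36, -0.16, 139.11]] yaw deg 0.25993999097588466
plate [[-32.03, -0.51, 68.56], [6.12, -0.67, 69.39]] yaw deg -0.2384599711249196
206 [138.13 370.8  195.19 314.53] deck mid 254.46 plate mid 254.86
236 [140.31 368.07 195.66 312.83] deck mid 254.19 plate mid 254.25
266 [142.5  365.33 196.14 311.13] deck mid 253.92 plate mid 253.64
deck [[-29.72, -0.26, 138.09], [9.62, -0.14, 139.02]] yaw deg 0.1829000688147673
plate [[-31.68, -0.11, 68.63], [6.43, -0.39, 69.51]] yaw deg -0.4154164613250305
```

Request:
{"fn": "move_arm", "kwargs": {
  "rows": [
    [[-1,0,0,-0.5,0,-0.005,0],[-1,0,0,-1,0,-0.01,0],[-1,0,0,-1,0,-0.01,0]]
  ]
}}

```text
time: 11.6
eef_pos: [0.5412, -0.0205, 0.2428]
ee_rot: [0.769, 0.849, -1.336]
contact_force: [-1.4, 5.0, -3.8]
width: 0.0157
```

Run:
```python
from h import *
ft();plate()
```

```text
t 11.6 p [ 0.5412 -0.0205  0.2428] F [-1.3527  4.998  -3.8121] T [ 2.167   0.2279 -0.0504] w 0.015749880438783045 j [-0.3139  0.7646  0.2113  1.9742  0.7236  0.5818 -0.7111]
toolxyz rows
 [[ 0.0386 -0.4953 -0.8679]
 [ 0.9961  0.0884 -0.0061]
 [ 0.0797 -0.8642  0.4968]]
tool F [ 0.7807 -0.8822 -6.3209] T [ 0.0146  2.179  -0.0492]
rib foot deck xyz mm [-14.8228  -1.2002   1.0701] nose [70.1692 -0.0774  0.7568] yaw 0.7568674817024048 roll 0.0005687929127870791 pitch -0.0036856404129618726
```

Request:
{"fn": "move_arm", "kwargs": {
  "rows": [
    [[-1,0,0.3,3,0.004,-0.003,0],[-1,0,0.3,6,0.005,-0.003,0],[-1,0,0.3,6,0.005,-0.003,0],[-1,0,0.3,2,0.005,-0.003,0],[-1,0,0.3,1,0.005,-0.003,0],[-1,0,0.3,1,0.005,-0.003,0]]
  ]
}}

```text
time: 12.2
eef_pos: [0.5415, -0.0205, 0.2428]
ee_rot: [0.772, 0.845, -1.339]
contact_force: [-0.6, 6.1, -2.0]
width: 0.0156
```

Run:
```python
from h import *
ft();plate()
```

```text
t 12.2 p [ 0.5415 -0.0205  0.2428] F [-0.5673  6.0654 -2.0457] T [ 2.1773  0.1781 -0.066 ] w 0.015606524049081796 j [-0.3153  0.7652  0.2132  1.9736  0.7231  0.5813 -0.7155]
toolxyz rows
 [[ 0.0392 -0.496  -0.8675]
 [ 0.9964  0.0845 -0.0033]
 [ 0.075  -0.8642  0.4975]]
tool F [-1.2559 -0.0459 -6.3021] T [ 0.0542  2.1848 -0.0236]
rib foot deck xyz mm [-14.6964  -0.803    1.0551] nose [70.3003 -0.0866  0.8117] yaw 0.48289497516017554 roll 0.001049302851533127 pitch -0.0028632407625857684
```

Request:
{"fn": "move_arm", "kwargs": {
  "rows": [
    [[0,0,0,0,0,0,0],[0,0,0,0,0,0,0],[0,0,0,0,0,0,0],[0,0,0,0,0,0,0],[0,0,0,0,0,0,0],[0,0,0,0,0,0,0]]
  ]
}}

```text
time: 12.8
eef_pos: [0.5415, -0.0207, 0.2429]
ee_rot: [0.772, 0.845, -1.339]
contact_force: [-0.2, -0.7, -0.8]
width: 0.047
```

Request:
{"fn": "move_arm", "kwargs": {
  "rows": [
    [[0,-10,0,0,0,0,0],[0,-25,0,0,0,0,0],[0,-45,0,0,0,0,0],[0,-70,0,0,0,0,0],[0,-95,0,-8,0,0,0],[0,-115,0,-16,0,0,0],[0,-120,0,-20,0,0,0],[0,-120,0,-20,0,0,0]]
  ]
}}

```text
time: 13.6
eef_pos: [0.5353, 0.0571, 0.3374]
ee_rot: [0.772, 0.845, -1.337]
contact_force: [-0.7, 0.7, -0.3]
width: 0.0468
```

Run:
```python
from h import *
ft()
f=vision.grab_frame("wrist")
f=vision.grab_frame("wrist");cv2.imwrite("pics/w12.png",f["img"]);np.savez("w12.npz",**f)
st()
```

```text
t 13.6 p [0.5353 0.0571 0.3374] F [-0.7311  0.6808 -0.2907] T [ 0.4227  0.095  -0.0209] w 0.046771806178844015 j [-0.4034  0.6083  0.1288  1.8973  0.5936  0.8509 -0.6512]
toolxyz rows
 [[ 0.0407 -0.4954 -0.8677]
 [ 0.9963  0.086  -0.0024]
 [ 0.0757 -0.8644  0.4971]]
tool F [-0.1148 -0.6692 -0.7884] T [-0.0117  0.4294 -0.0605]
t 13.7 p [0.535  0.0553 0.3366] F [ 0.2498  0.7411 -0.6347] T [ 0.3509  0.1001 -0.0353] w 0.0467339040474937 j [-0.4019  0.6098  0.1305  1.8985  0.594   0.8508 -0.6512]
toolxyz rows
 [[ 0.0376 -0.4973 -0.8668]
 [ 0.9965  0.0834 -0.0046]
 [ 0.0746 -0.8636  0.4987]]
```

View pics/w12.png

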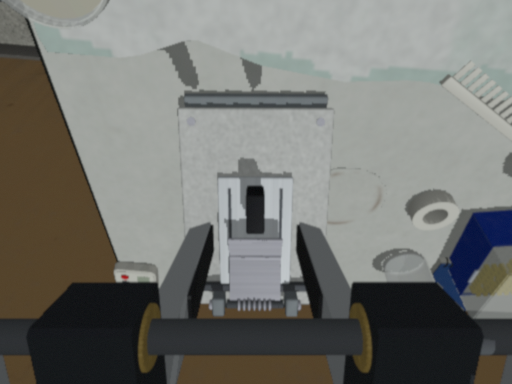

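Run:
```python
import cv2
a=cv2.imread("pics/w12.png")[165:315,165:345]
cv2.imwrite("pics/w12z.png",cv2.resize(a,None,fx=4,fy=4,interpolation=cv2.INTER_CUBIC))
from h import *
for n in("top","scene"):
    f=vision.grab_frame(n); cv2.imwrite(f"pics/{n}12.png",f["img"])
a=cv2.imread("pics/top12.png")[150:215,280:360];b=cv2.imread("pics/scene12.png")[125:205,200:290]
cv2.imwrite("pics/ts12.png",np.hstack([cv2.resize(a,(400,325),interpolation=cv2.INTER_CUBIC),cv2.resize(b,(366,325),interpolation=cv2.INTER_CUBIC)]))
```

```text
(no output)
```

View pics/w12z.png

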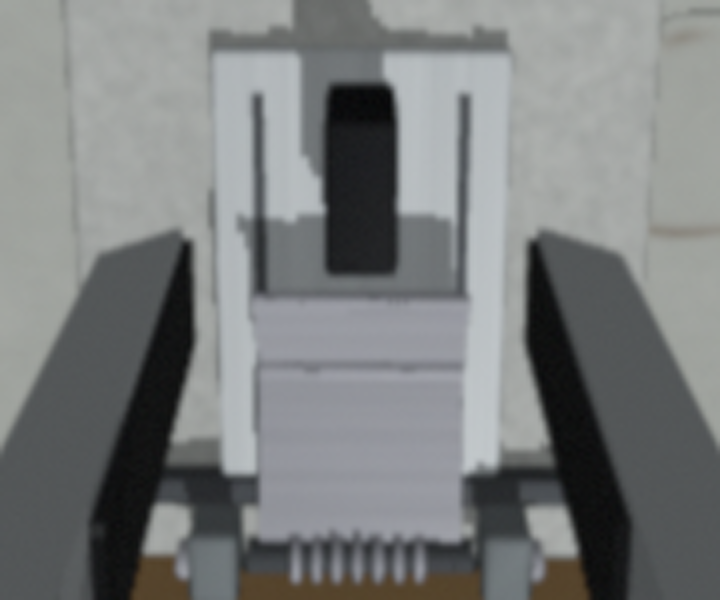

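View pics/ts12.png

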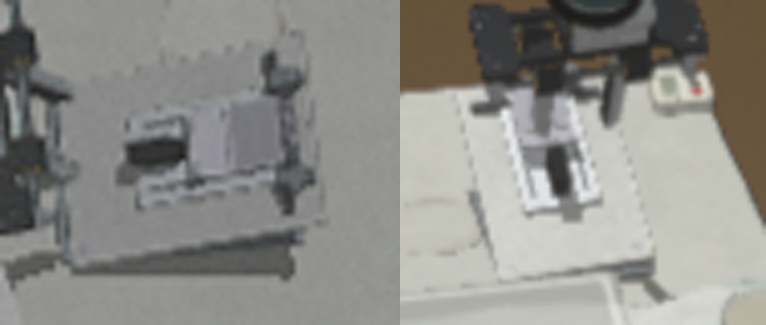

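Run:
```python
from h import *
f=dict(np.load("w12.npz")); f["k1"]=float(f["k1"])
C,dx,dy,dz=D
def dk(uv,h):
    c,d=ray(f,uv);t=((C+dz*h-c)@dz)/(d@dz);Y=c+d*t[:,None]-C
    return np.c_[Y@dx,Y@dy]*1000
z=lambda p:np.array(p,float)/4+[165,165]-.375
P=dk(z([(211,52),(509,52),(223,475),(500,472)]),.006);print("plate rearL,rearR,frontL,frontR\n",P)
a=P[2:].mean(0)-P[:2].mean(0);print("len",np.hypot(*a),"yaw",np.degrees(np.arctan2(a[1],a[0])))
L=dk([(180.5,108.5),(332,108)],0);print("deck low corners",L)
S=dk(z([(77,250),(648,250)]),0);print("deck sides",S)
a=S.mean(0)-L.mean(0);print("deck yaw",np.degrees(np.arctan2(a[1],a[0])),"rear from low edge",P[:2].mean(0)[0]-L[:,0].mean())
```

```text
plate rearL,rearR,frontL,frontR
 [[-37.9996 -35.1424]
 [-38.5141  33.5648]
 [ 72.0028 -34.522 ]
 [ 70.6604  35.41  ]]
len 109.59535202137646 yaw 0.6445066473734473
deck low corners [[ -99.5769  -67.1933]
 [-101.0577   67.5492]]
deck sides [[ 13.7088 -69.7177]
 [ 12.6924  70.2315]]
deck yaw 0.03986604396085824 rear from low edge 62.060431972746144
```

Run:
```python
from bench import ticket
print(ticket.hand_in())
```

```text
the job is handed in; nothing more can be done
None
```

The carrier plate is home on the sloped stand, released, with the clip pressing on it, and the job is handed in. I gripped it by its rib, laid it on the bare low end, and slid it up so its own front edge lifted the clip. I pushed until it stopped moving at about 19 N, then let go and backed off about 120 mm. It took about 14 s of the 38 s allowed, and the forces I read stayed well under the limits.

**Last checks, from the pictures after release:**
- **Home:** the rear edge is 62.1 mm from the deck's low end, against 62 mm expected. The front edge lies along the stop.
- **Central:** the plate is within about 1 mm of the deck's centreline.
- **Clip:** the leaf lies on the plate.
- **Bystanders:** the gripper never went near the petri dish, the timer or the pen. I did not re-measure where they are.

**Less certain:**
- **Square:** by midlines the plate is turned about 0.6 degrees relative to the deck, but comparing its cross edges with the deck's low edge gives only about −0.2 to +0.5 degrees. I take this as measurement noise.
- **Front edge position:** during the push, the tool position put the front edge at about 70.4 mm rather than 72 mm. That fits the camera calibration error.
- **Flat:** I judged this by eye only; I took no separate measurement.

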